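# Strip the spring clips from the test jig

### The job

Press the red button so that the jig's clear lid springs open, then slide the wedge along each occupied rod, under the bent-up lip of its black spring clip, until the clip is spread and comes off; do not pull or push a clip with the gripper while it is still snapped on its rod. Put every clip in the cream tub, lay the wedge back flat on the yellow board, leave the lid open and the tub upright, and leave the other things on the table where they are.

Things in the scene. Friction and masses are not known exactly. Their poses are not given: they have to be found in the camera images.
- jig: fixed aluminium test jig with three steel rods under a clear lid. Origin on the table under its base; x away from the robot, y left, z up. Base 12 mm thick, x -60..116, y -125..125 mm; button apron in front, 90 mm wide, to x -150. Grey cross-bar at x -82..-62, up to 37 mm high. Rods run along x at y -75, 0, 75, axis 58 mm up, bevelled free end at x -40, rear end at x 88
- rod1 (a point): where the clip sits, on the axis of the right-hand rod (jig y -75); axes as the jig's. Each rod: 43 mm wide, 14 mm high, round sides, flat top (29 mm) and bottom; flat top 7 mm above this point, running 56 mm towards the robot from it, then a 10 mm bevelled nose
- rod2 (a point): the same on the middle rod (jig y 0). Beside each rod, 21 mm beyond this point, stand two posts (22 to 32 mm either side of the rod's centre line, 10 mm higher than the axis) that stop the clip sliding away from the robot; the wedge blade runs on between them along the rod's top
- rod3 (a point): the same on the left-hand rod (jig y 75). A clip starts with its origin 8 mm nearer the robot to 1 mm further than this point
- lid (a joint): angle of the clear lid: 0 closed and latched, 1.75 rad open at its stop. Hinge along y at jig x 105 mm, 36 mm up. Closed it covers jig x -55..107, y -122..122, up to 111 mm high. The button releases it; it springs open in about 2 s and stays, standing behind the rods (jig x 90 mm and more), about 0.2 m high
- lid_front (a point): middle of the lid's upper front edge (moves with the lid)
- button (a joint): travel of the red button in m: 0 up, 0.006 fully down; the lid is released at about 0.005. Takes 4 to 6 N straight down; springs back
- button_top (a point): centre of the top of the red release button, 32 mm across, about 34 mm above the table, on the apron in front of the jig
- wedge: hand wedge, 92 mm steel blade on an orange handle (x -100..0, 22 wide, 34 tall, bottom cut away 3 mm for x -45..0), 160 g. Origin on the underside at the handle's front end, x to the blade's tip, z up. Blade 18 mm wide, 14 mm thick to x 37, tapering evenly to 1.5 mm at the tip, x 92. Balance about x -10. Starts flat on the board. Pushed flat along the rod's top until the tip is about 50 mm past the clip's origin; takes up to 15 N
- clip1: black spring clip on the right-hand rod (may be absent). Origin on the rod's axis when snapped on; z up, x along the rod. Crown plate 27 (x) by 60 mm, underside 7 mm above the origin, lies on the rod. At its -x edge (towards the rod's free end) a 34 mm wide lip is bent up, tip at x -31, 15 mm up. Square grip tab, 14 by 14 mm, yellow end, 12 to 46 mm above the origin. Mass 64 g
- clip2: the same on the middle rod (may be absent). Two sprung jaws hang at y -28 and 28 mm, to 14 mm below the origin, hooked under the rod's sides. 4 to 8 N upward spreads them; lifted about 10 mm they pass the rod's widest part, the clip pops up and usually stands loose astride the rod's top, origin about 17 mm higher than before. On a floor it stands on its closed jaws, origin 10 mm up
- clip3: the same on the left-hand rod (may be absent)
- board: fixed yellow board, 200 mm (x) by 140 mm (y), 6 mm thick, the wedge's resting place, to one side in front of the jig; origin at the centre of its underside
- tub: loose cream plastic tub, open on top, 150 mm (x) by 180 mm (y), 55 mm high, walls and floor about 4 mm, 0.45 kg, on the other side; origin at the centre of its underside
- screwdriver: bystander, a screwdriver lying loose
- ring1: bystander, loose steel ring 52 mm across, 6 mm high
- ring2: bystander, loose steel ring 52 mm across, 6 mm high
- ring3: bystander, loose steel ring 52 mm across, 6 mm high
Things that resemble listed ones, but are neither listed nor needed, are in the scene too. Several things have the shape of the tub; the one meant has the colours described above.

How it is judged:
By the outcome, as a careful person would: the job done as asked, in the order asked, and still so for the second after the job is handed in, with the robot touching nothing.
Of clip1, clip2, clip3 only 2 to 3 are there at a start; the rules pass over those that are not, and their reading is None.
At some moment in a run one of wedge, tub may be knocked a few centimetres aside while the robot is not near it.
Once in a run the grip may slacken for a moment while it holds something.
It also fails if it takes over 210 s, if anything falls off the work surface, if the arm or the gripper's body presses on something with over 40 N, if the wrist force passes 120 N, or if a joint passes its speed limit or range.

### The arm

A 6-joint arm with a two-finger parallel gripper is mounted at the origin on the work surface. World frame = base frame: x ahead of the robot, y to its left, z up, the work surface at z = 0. Lengths are in m, angles in rad, forces in N, time in s.
With the tool pointing down it reaches from about 0.25 to 0.775 m from the base axis. Payload 4 kg.
Tool frame: the origin (TCP) lies midway between the tips of the shut fingers; the grasp point (between the pads) lies 19 mm behind it; z points along the fingers, y is the line along which they close (so a half turn about z gives the same grasp; the last joint's range is limited). The gripper opens to 94 mm and grips with 3 to 60 N. Pads are 16 mm wide; open, the fingers measure 119 mm over their backs; the gripper's body (75 mm by 177 mm) begins 78 mm behind the grasp point.
Start: joints at [-1.294, 0.087, 1.371, -0, 1.684, -0.103], TCP at [0.204, -0.511, 0.206] pointing down, gripper open.
Joint ranges: [-3.1, 3.1], [-0.76, 2.03], [0.27, 2.55], [-1.08, 4.22], [0.17, 2.65], [-2.57, 2.57]. Speed limits (rad/s): [2.79, 2.79, 3.14, 3.14, 3.14, 3.14].

### API

Orientations are given as [roll, pitch, yaw] about the fixed x, y, z axes, in that order (R = Rz(yaw) Ry(pitch) Rx(roll)).
In Python, from bench import env gives the robot as it stands. The module is installed in compiled form; this text tells all that it offers.
- The arm moves only by the shell command python3 -m handwheel 'ROWS' [FORCE]. ROWS is JSON, a list of rows, each an object of numbers: "claw": the finger opening in mm, from 0 to 94; "x", "y", "z": the shift along the tool's x, y, z in units of 25 mm (1.0 is 25 mm); "yaw": the turn about the tool's z in degrees. In form: [{"claw": .., "x": .., "y": .., "z": .., "yaw": ..}, ...]. A call has 1 to 5 rows; each row is the pose to reach, as a shift and turn from the pose commanded when the call began, along the tool's axes at that moment; what a row does not reach only later rows make up. A row lasts 1/12 s, in which the tool goes at most 41.7 mm and 7.16 degrees, less where a joint would pass 70% of its speed; a pose out of reach is approached as far as the arm can. A call with a gripper value outside its range is refused whole. The fingers move at their own pace and stop on an object; FORCE is the grip in N (left out, the last holds). Time passes only in rows, so rows that repeat a pose let the fingers close. It gives the time, the measured TCP pose, the force, the opening and the grip force at its end, in the units of the state.
- env.get_obs(): the state, without advancing time (a new reading comes with each control period).
- env.snapshot(name): name is "scene" or "top"; returns the picture (400x640x3 uint8, red, green, blue); there is no depth.
- env.get_calibration(name): a dict with "intrinsics" (3x3 intrinsics, pixels), "position" and "attitude" of the camera in the world. Camera axes: x right, y up, looking along -z (the intrinsics and any distortion apply to the point x, -y, -z); pixel columns grow to the right and rows downward; lengths in m; the calibration is good to about 2 mm. A picture is of the moment at which its call begins. get_calibration takes no time and is no camera call.
- env.sign_off(): hands the job in; it is judged then, once.
Trained networks look in the newest picture that a camera, given by its name, has taken for a name from the list of things; names that differ only in an ending like _2 or _b are one class to them, and where a whole thing is asked for, a point or a joint stands for the part that bears it (a point fixed in the world has none). Each returns a list of dicts, best first, with "confidence" (0 to 1); they miss things now and then, are a little off and sometimes report something else, mostly with a low value. They report only what shows in the picture. A call takes as long as a camera call. They do not tell look-alikes from the thing itself.
- env.recognise(label, camera): "centre" ([x, y, z] in m, in the coordinates of the camera as it stood for that picture, good to about 4 mm: the middle of the surface that is visible of it).
The state is a dict: "clock": time; "joints": joint angles; "joint_velocities": joint speeds; "tau": joint torques, N m; "ee_pos": TCP position; "eef_rot": TCP orientation; "ft_force": force on the tool from outside, world axes, zero at the start; "moment": the same for the moment, N m; "grip_width": opening from 0.0 (shut) to 1.0 (fully open); "grasp_force": force on a finger pad.
Only numpy, scipy, OpenCV 4.12 (cv2) and the standard library are available. Lean on these libraries where they do the work, as an engineer would, in place of code of your own. Each camera call takes 0.05 s, during which the arm holds its last target. There are 200 camera calls.

## Working session

There is one attempt and no reset: what is moved stays moved. The work goes in short steps, Python scripts to look and compute and a shell command to move; the robot and the scene stay as the last step left them, time stands still between calls to the robot, and variables do not carry over. Pictures are saved under pics/ and viewed, at most 14 in all, crops included, and the job is handed in when it is done.

```bash
mkdir -p pics
cat > h.py <<'E'
from bench import env
import numpy as np, cv2
from scipy.spatial.transform import Rotation as R
np.set_printoptions(precision=4,suppress=True)
def snap(cam,fn=None):
    im=env.snapshot(cam)
    if fn: cv2.imwrite('pics/'+fn,im[:,:,::-1])
    return im
def cal(cam):
    c=env.get_calibration(cam); a=np.array(c['attitude'],float)
    M=a if a.shape==(3,3) else (R.from_euler('xyz',a).as_matrix() if a.size==3 else R.from_quat(a).as_matrix())
    return np.array(c['intrinsics']),np.array(c['position']),M
def rec(l,cam):
    K,p,M=cal(cam)
    return [(round(d['confidence'],2),p+M@np.array(d['centre'])) for d in env.recognise(l,cam)]
def ray(cam,u,v,z):
    K,p,M=cal(cam); d=np.linalg.inv(K)@[u,v,1]; d=M@(d*[1,-1,-1]); return p+d*(z-p[2])/d[2]
def pix(cam,P):
    K,p,M=cal(cam); c=M.T@(np.array(P)-p); q=K@(c*[1,-1,-1]); return q[:2]/q[2]
def st():
    o=env.get_obs(); print({k:np.round(o[k],4) for k in('clock','ee_pos','eef_rot','ft_force','grip_width','grasp_force','joints')})
E
python3 - <<'E'
from h import *
for c in('scene','top'):
    snap(c,c+'0.png'); print(c,env.get_calibration(c))
    for l in ['jig','button_top','lid_front','wedge','clip1','board','tub','screwdriver','ring1']:
        print(l,rec(l,c))
st()
E
```

```text
scene {'intrinsics': array([[405.3792,   0.    , 319.3899],
       [  0.    , 405.3792, 202.2512],
       [  0.    ,   0.    ,   1.    ]]), 'position': array([ 1.1716, -0.0518,  0.7992]), 'attitude': array([0.7785, 0.0051, 1.5555])}
jig [(0.94, array([ 0.6558, -0.0263,  0.1121])), (0.64, array([ 0.357 , -0.1223,  0.0033]))]
button_top [(0.17, array([0.6507, 0.2589, 0.0064]))]
lid_front [(0.57, array([ 0.6344, -0.0245,  0.1122]))]
wedge [(0.89, array([0.4669, 0.2992, 0.0205])), (0.54, array([ 0.6577, -0.0189,  0.1088]))]
clip1 []
board [(0.65, array([0.4751, 0.2889, 0.0114]))]
tub [(0.96, array([ 0.4364, -0.3202,  0.0137])), (0.87, array([ 0.1854, -0.3873,  0.0196]))]
screwdriver [(0.58, array([0.425 , 0.0652, 0.0237]))]
ring1 [(0.74, array([ 0.6301, -0.0227,  0.1174])), (0.56, array([0.4734, 0.2911, 0.0106])), (0.54, array([0.6503, 0.2586, 0.0036])), (0.45, array([ 0.6553, -0.2798,  0.0047]))]
top {'intrinsics': array([[500.5524,   0.    , 317.2047],
       [  0.    , 500.5524, 193.8861],
       [  0.    ,   0.    ,   1.    ]]), 'position': array([ 0.2348, -0.0353,  1.4294]), 'attitu
[... 192 characters left out ...]
1124]))]
wedge [(0.84, array([0.4529, 0.2949, 0.0448]))]
clip1 []
board [(0.8, array([0.4581, 0.2928, 0.0071]))]
tub [(0.75, array([ 0.2118, -0.3899,  0.0041])), (0.62, array([ 0.4384, -0.3244,  0.0109])), (0.5, array([ 0.5853, -0.0204,  0.1134]))]
screwdriver [(0.92, array([0.4372, 0.0625, 0.0257])), (0.7, array([ 0.5827, -0.0246,  0.1146]))]
ring1 [(0.45, array([ 0.6517, -0.2805,  0.0093]))]
{'clock': np.float64(1.0), 'ee_pos': array([ 0.2039, -0.5108,  0.2055]), 'eef_rot': array([3.1415, 0.    , 0.3798]), 'ft_force': array([-0.7403, -0.4156, -0.1758]), 'grip_width': np.float64(0.9982), 'grasp_force': np.float64(0.0), 'joints': array([-1.2941,  0.0872,  1.3707,  0.    ,  1.6836, -0.1031])}
```

View both.

View pics/scene0.png

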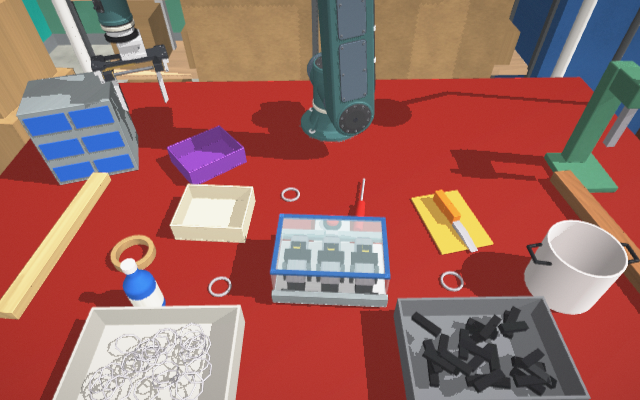

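View pics/top0.png

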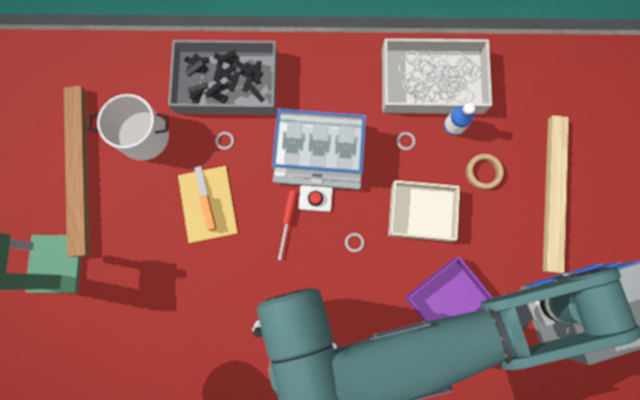

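Scene: three clips are visible under the lid (top px (292,148), (318,148), (345,148)). The red button is at top (315,198), the cream tub at (424,211) (the purple one is a decoy), and the wedge is on the board at (205,200) with its blade pointing away from the robot. The screwdriver lies beside the apron at (287,225).

Run:
```python
from h import *
b=ray('top',315.5,198,.034); print('button',b)
P=[ray('top',u,v,.111) for u,v in[(277,111),(366,116),(273,152),(362,157)]]
print(P); d=P[0]-P[1]; print('yaw',np.arctan2(-d[0],d[1])); 
o=env.get_obs(); M=R.from_euler('xyz',o['eef_rot']).as_matrix()
print('rel tool /25', M.T@(b-o['ee_pos'])/.025)
im=cv2.imread('pics/top0.png')
cv2.imwrite('pics/c1.png',cv2.resize(im[90:270,170:375],None,fx=3.9,fy=3.2,interpolation=cv2.INTER_CUBIC)[:600])
```

```text
button [ 0.4722 -0.0147  0.034 ]
[array([0.7012, 0.094 , 0.111 ]), array([ 0.6895, -0.1513,  0.111 ]), array([0.5844, 0.1016, 0.111 ]), array([ 0.5733, -0.1402,  0.111 ])]
yaw -0.04738327495817822
rel tool /25 [ 17.3217 -14.4523   6.8589]
```

View pics/c1.png

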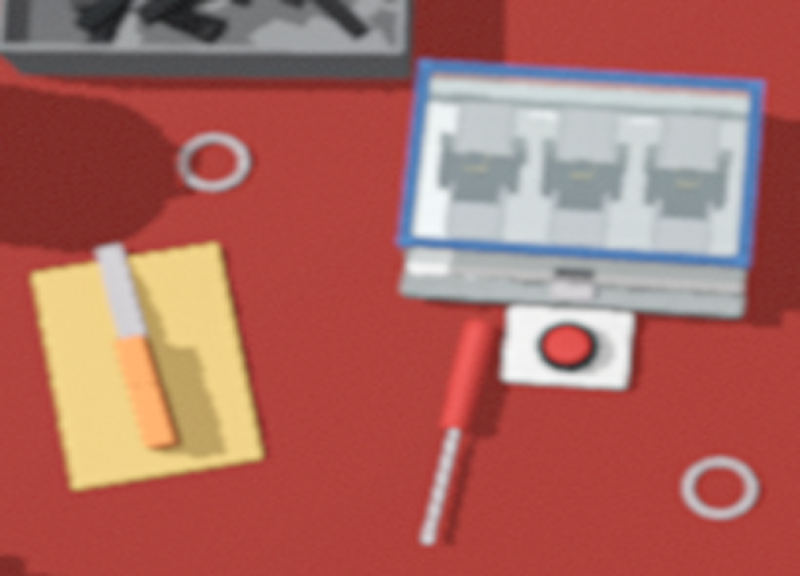

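```bash
python3 -m handwheel '[{"claw":0,"x":1.2,"y":-1,"z":0,"yaw":0},{"claw":0,"x":2.4,"y":-2,"z":0,"yaw":0},{"claw":0,"x":3.6,"y":-3,"z":0,"yaw":0},{"claw":0,"x":4.8,"y":-4,"z":0,"yaw":0},{"claw":0,"x":6,"y":-5,"z":0,"yaw":0}]' 20
python3 -m handwheel '[{"claw":0,"x":1.2,"y":-1,"z":0,"yaw":0},{"claw":0,"x":2.4,"y":-2,"z":0,"yaw":0},{"claw":0,"x":3.6,"y":-3,"z":0,"yaw":0},{"claw":0,"x":4.8,"y":-4,"z":0,"yaw":0},{"claw":0,"x":6,"y":-5,"z":0,"yaw":0}]'
python3 - <<'E'
from h import *
st()
E
```

```text
clock: 1.42
ee_pos: [0.2973, -0.3376, 0.2055]
eef_rot: [3.141, -0.0, 0.379]
ft_force: [1.1, -0.6, 0.6]
grip_width: 0.678
grasp_force: 0.0
clock: 1.83
ee_pos: [0.3903, -0.1656, 0.2058]
eef_rot: [3.141, -0.001, 0.379]
ft_force: [1.1, 0.3, 0.1]
grip_width: 0.325
grasp_force: 0.0
{'clock': np.float64(1.8333), 'ee_pos': array([ 0.3903, -0.1656,  0.2058]), 'eef_rot': array([ 3.1406, -0.0007,  0.3795]), 'ft_force': array([1.0861, 0.3067, 0.0554]), 'grip_width': np.float64(0.3254), 'grasp_force': np.float64(0.0), 'joints': array([-0.5352, -0.199 ,  1.6421, -0.0001,  1.6972,  0.6561])}
```

```bash
cat >> h.py <<'E'
def rel(p,yaw=None):
    o=env.get_obs(); M=R.from_euler('xyz',o['eef_rot']).as_matrix()
    cy=o['eef_rot'][2]; d=0 if yaw is None else np.degrees((cy-yaw+np.pi)%(2*np.pi)-np.pi)
    print('shift',np.round(M.T@(np.array(p)-o['ee_pos'])/.025,2),'yaw',round(float(d),1))
E
python3 -m handwheel '[{"claw":0,"x":1.2,"y":-1,"z":0,"yaw":6},{"claw":0,"x":2.4,"y":-2,"z":0,"yaw":12},{"claw":0,"x":3.6,"y":-3,"z":0,"yaw":18},{"claw":0,"x":4.8,"y":-4,"z":0,"yaw":24},{"claw":0,"x":5.3,"y":-4.45,"z":0,"yaw":25}]'
python3 -m handwheel '[{"claw":0,"x":0,"y":0,"z":1.5,"yaw":0},{"claw":0,"x":0,"y":0,"z":3,"yaw":0},{"claw":0,"x":0,"y":0,"z":4.5,"yaw":0},{"claw":0,"x":0,"y":0,"z":5.5,"yaw":0},{"claw":0,"x":0,"y":0,"z":5.5,"yaw":0}]'
python3 - <<'E'
from h import *
snap('top','t1.png'); st(); rel((.472,-.0147,.034),-.055)
print(rec('button_top','top'))
im=cv2.imread('pics/t1.png')
cv2.imwrite('pics/c2.png',cv2.resize(im[90:240,240:400],None,fx=4,fy=4,interpolation=cv2.INTER_CUBIC))
E
```

```text
clock: 2.25
ee_pos: [0.4725, -0.0125, 0.2056]
eef_rot: [-3.141, -0.001, -0.059]
ft_force: [0.2, -1.1, -0.6]
grip_width: 0.008
grasp_force: 0.0
clock: 2.67
ee_pos: [0.4667, -0.014, 0.0616]
eef_rot: [-3.14, 0.013, -0.056]
ft_force: [-0.9, 0.0, -0.7]
grip_width: 0.003
grasp_force: 0.0
{'clock': np.float64(2.7167), 'ee_pos': array([ 0.4691, -0.0145,  0.0651]), 'eef_rot': array([-3.141 ,  0.0072, -0.0563]), 'ft_force': array([0.2955, 0.5773, 0.1145]), 'grip_width': np.float64(0.0059), 'grasp_force': np.float64(0.0), 'joints': array([-0.1517, -0.0142,  1.7593, -0.0001,  1.4037,  1.4754])}
shift [0.13 0.   1.24] yaw -0.1
[]
```

View pics/c2.png

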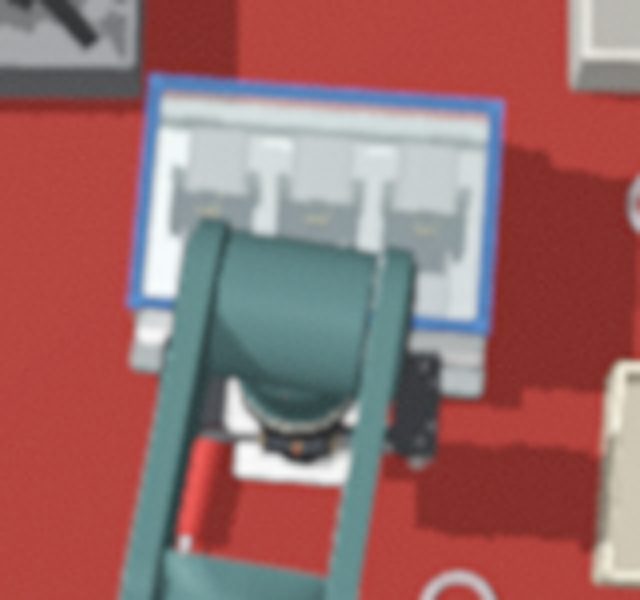

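```bash
python3 -m handwheel '[{"claw":0,"x":0.1,"y":0,"z":0.5,"yaw":0},{"claw":0,"x":0.1,"y":0,"z":0.9,"yaw":0},{"claw":0,"x":0.1,"y":0,"z":1.1,"yaw":0},{"claw":0,"x":0.1,"y":0,"z":1.2,"yaw":0},{"claw":0,"x":0.1,"y":0,"z":1.3,"yaw":0}]'
python3 -m handwheel '[{"claw":0,"x":0,"y":0,"z":0.05,"yaw":0},{"claw":0,"x":0,"y":0,"z":0.1,"yaw":0},{"claw":0,"x":0,"y":0,"z":0.15,"yaw":0},{"claw":0,"x":0,"y":0,"z":0.15,"yaw":0},{"claw":0,"x":0,"y":0,"z":0.15,"yaw":0}]'
python3 - <<'E'
from h import *
snap('scene'); print(rec('lid_front','scene')); st()
E
```

```text
clock: 3.18
ee_pos: [0.4747, -0.0153, 0.0362]
eef_rot: [3.141, -0.001, -0.057]
ft_force: [0.1, 0.5, 0.9]
grip_width: 0.003
grasp_force: 0.0
clock: 3.6
ee_pos: [0.4745, -0.0152, 0.0322]
eef_rot: [3.141, -0.001, -0.056]
ft_force: [-0.6, -1.1, 3.2]
grip_width: 0.004
grasp_force: 1.2
[(0.55, array([ 0.638 , -0.0234,  0.1097]))]
{'clock': np.float64(3.7), 'ee_pos': array([ 0.4745, -0.0152,  0.0322]), 'eef_rot': array([ 3.1413, -0.0009, -0.0565]), 'ft_force': array([-0.8697,  0.6313,  3.5054]), 'grip_width': np.float64(0.0055), 'grasp_force': np.float64(1.4068), 'joints': array([-0.1515,  0.0233,  1.7919, -0.0002,  1.3254,  1.4759])}
```

```bash
python3 -m handwheel '[{"claw":0,"x":0,"y":0,"z":0.05,"yaw":0},{"claw":0,"x":0,"y":0,"z":0.1,"yaw":0},{"claw":0,"x":0,"y":0,"z":0.15,"yaw":0},{"claw":0,"x":0,"y":0,"z":0.2,"yaw":0},{"claw":0,"x":0,"y":0,"z":0.2,"yaw":0}]'
python3 - <<'E'
from h import *
snap('scene'); print(rec('lid_front','scene')); st()
E
```

```text
clock: 4.12
ee_pos: [0.4746, -0.0153, 0.0282]
eef_rot: [3.141, -0.001, -0.056]
ft_force: [-3.4, 0.1, 10.8]
grip_width: 0.003
grasp_force: 5.1
[(0.56, array([ 0.6898, -0.0288,  0.1413]))]
{'clock': np.float64(4.2167), 'ee_pos': array([ 0.4746, -0.0152,  0.0282]), 'eef_rot': array([ 3.1413, -0.001 , -0.0564]), 'ft_force': array([-2.6765,  0.1509,  9.671 ]), 'grip_width': np.float64(0.0025), 'grasp_force': np.float64(5.012), 'joints': array([-0.1514,  0.0277,  1.7962, -0.0003,  1.3167,  1.4759])}
```

```bash
python3 -m handwheel '[{"claw":0,"x":0,"y":0,"z":-1,"yaw":0},{"claw":0,"x":0,"y":0,"z":-2.5,"yaw":0},{"claw":0,"x":0,"y":0,"z":-4,"yaw":0},{"claw":0,"x":0,"y":0,"z":-5.5,"yaw":0},{"claw":0,"x":0,"y":0,"z":-7,"yaw":0}]'
python3 -m handwheel '[{"claw":60,"x":0,"y":-1.5,"z":0,"yaw":0},{"claw":60,"x":0,"y":-3,"z":0,"yaw":0},{"claw":60,"x":0,"y":-4.5,"z":0,"yaw":0},{"claw":60,"x":-0.5,"y":-6,"z":0,"yaw":0},{"claw":60,"x":-1,"y":-7.5,"z":0,"yaw":0}]'
python3 -m handwheel '[{"claw":60,"x":-1,"y":-1,"z":0,"yaw":0},{"claw":60,"x":-2.5,"y":-1.5,"z":0,"yaw":0},{"claw":60,"x":-4,"y":-2,"z":0,"yaw":0},{"claw":60,"x":-5,"y":-2,"z":0,"yaw":0},{"claw":60,"x":-5,"y":-2,"z":0,"yaw":0}]'
python3 - <<'E'
from h import *
snap('top','t2.png'); st()
for l in ['wedge','clip1','clip2','lid_front','tub']: print(l,rec(l,'top'))
snap('scene','s2.png')
for l in ['wedge','clip1','lid_front']: print(l,rec(l,'scene'))
im=cv2.imread('pics/t2.png')
cv2.imwrite('pics/c3.png',cv2.resize(im[90:270,170:375],None,fx=3.9,fy=3.9,interpolation=cv2.INTER_CUBIC)[:600])
im=cv2.imread('pics/s2.png')
cv2.imwrite('pics/c4.png',cv2.resize(im[180:330,240:510],None,fx=2.9,fy=2.9,interpolation=cv2.INTER_CUBIC)[:600])
E
```

```text
clock: 4.63
ee_pos: [0.4736, -0.0149, 0.2024]
eef_rot: [-3.141, 0.001, -0.056]
ft_force: [0.2, -0.7, -0.2]
grip_width: 0.008
grasp_force: 0.0
clock: 5.05
ee_pos: [0.4593, 0.1751, 0.2006]
eef_rot: [3.141, 0.001, -0.057]
ft_force: [0.6, 0.1, 0.1]
grip_width: 0.323
grasp_force: 0.0
clock: 5.47
ee_pos: [0.3339, 0.2314, 0.2012]
eef_rot: [-3.141, 0.002, -0.052]
ft_force: [0.6, -0.2, 0.2]
grip_width: 0.635
grasp_force: 0.0
{'clock': np.float64(5.5167), 'ee_pos': array([0.3362, 0.231 , 0.2013]), 'eef_rot': array([-3.1415, -0.0002, -0.0534]), 'ft_force': array([ 0.3001,  0.1561, -0.5677]), 'grip_width': np.float64(0.6363), 'grasp_force': np.float64(0.0), 'joints': array([ 0.4629, -0.2351,  1.6804, -0.    ,  1.6961,  2.087 ])}
wedge [(0.43, array([ 0.7663, -0.0313,  0.1827])), (0.35, array([ 0.4707, -0.0113,  0.0345]))]
clip1 [(0.81, array([ 0.6071, -0.0212,  0.0708])), (0.77, array([0.619 , 0.0514, 0.0714])), (0.63, array([ 0.6657, -0.0273,  0.0419]))]
clip2 [(0.81, array([ 0.6071, -0.0212,  0.0708])), (0.77, array([0.619 , 0.0514, 0.0714])), (0.63, array([ 0.6657, -0.0273,  0.0419]))]
lid_front [(0.8, array([ 0.766, -0.031,  0.188])), (0.28, array([ 0.4422, -0.3256,  0.0097]))]
tub [(0.98, array([ 0.1955, -0.3901,  0.006 ])), (0.66, array([ 0.4395, -0.3258,  0.0117])), (0.33, array([ 0.7638, -0.0358,  0.1843]))]
wedge [(0.7, array([ 0.6562, -0.2775,  0.0036])), (0.55, array([0.4685, 0.2997, 0.0185])), (0.2, array([0.4516, 0.0597, 0.0231]))]
clip1 [(0.81, array([ 0.62  , -0.0953,  0.0677])), (0.74, array([0.6309, 0.0517, 0.0708])), (0.68, array([ 0.616 , -0.0157,  0.0719]))]
lid_front [(0.83, array([ 0.7836, -0.0335,  0.1811]))]
```

View pics/c3.png

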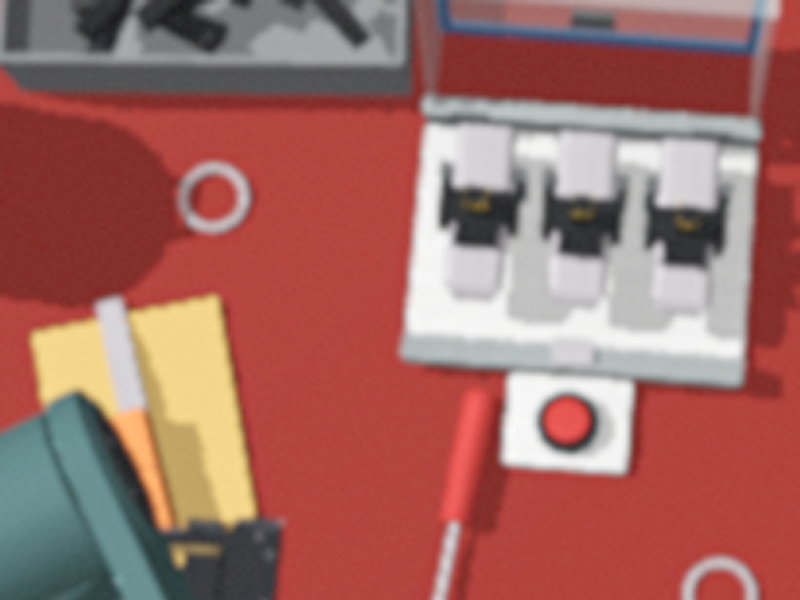

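View pics/c4.png

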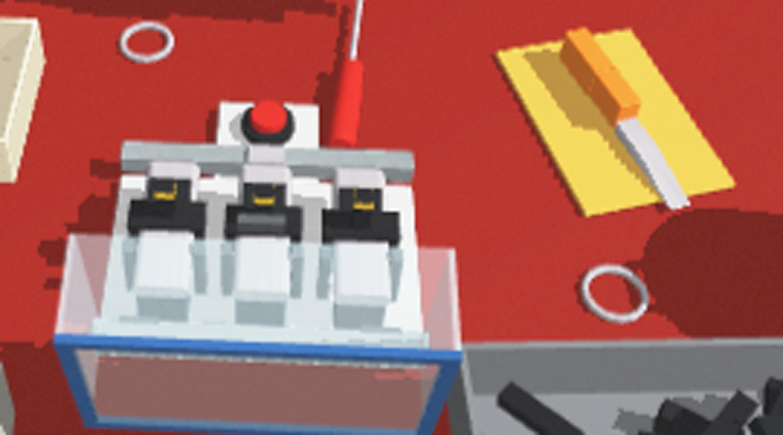

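Run:
```python
from h import *
C=lambda u,v,z:ray('top',170+u/3.9-.1,90+v/3.9-.1,z)
D=lambda u,v,z:ray('top',170+u/3.9-.1,90+v/3.2-.1,z)
S=lambda u,v,z:ray('scene',240+u/2.9-.1,180+v/2.9-.1,z)
for n,f,r in(('L',(475,296),(486,124)),('M',(576,303),(588,132)),('R',(681,310),(692,140))):
    a=C(*f,.06);b=C(*r,.065); print(n,a[:2],b[:2],'len',np.linalg.norm(b-a),'yaw',np.arctan2(b[1]-a[1],b[0]-a[0]))
a=C(405,350,.037);b=C(745,376,.037);print('bar',a,b,np.arctan2(-(a-b)[0],(a-b)[1]))
print('tabs top',[C(u,v,.104)[:2] for u,v in((477,204),(581,213),(686,222))])
print('tabs scene',[S(u,v,.104)[:2] for u,v in((165,187),(264,194),(364,197))])
t=D(110,247,.0075);e=D(160,445,.04);m=D(130,337,.04)
print('wedge top',t,m,e, np.linalg.norm(t-e))
t2=S(680,207,.007);m2=S(623,116,.04);e2=S(582,34,.04); m2=S(628,104,.04)
print('wedge scene',t2,m2,e2)
for t,e in((t,e),(t2,e2)):
    d=(t-e)[:2];print('yaw',np.arctan2(d[1],d[0]))
```

```text
L [0.5586 0.0531] [0.6862 0.0478] len 0.12778547406321833 yaw -0.041838204886037046
M [ 0.5543 -0.0197] [ 0.681  -0.0267] len 0.12691706446039094 yaw -0.05503016164361217
R [ 0.5501 -0.0952] [ 0.6758 -0.1024] len 0.1259655039865342 yaw -0.056996515209396456
bar [0.523  0.1047 0.037 ] [ 0.5069 -0.1429  0.037 ] -0.06520473569691566
tabs top [array([0.6146, 0.0504]), array([ 0.6089, -0.0228]), array([ 0.6033, -0.0965])]
tabs scene [array([ 0.6142, -0.0963]), array([ 0.6223, -0.0219]), array([0.6266, 0.0527])]
wedge top [0.5638 0.3298 0.0075] [0.475  0.3024 0.04  ] [0.3797 0.2757 0.04  ] 0.1945832107504473
wedge scene [0.5664 0.3326 0.007 ] [0.4781 0.3032 0.04  ] [0.3892 0.2828 0.04  ]
yaw 0.2862495371245856
yaw 0.2736633376054703
```

```bash
python3 -m handwheel '[{"claw":50,"x":1,"y":-0.7,"z":0,"yaw":-5},{"claw":50,"x":2,"y":-1.4,"z":0.5,"yaw":-10},{"claw":50,"x":3,"y":-2.1,"z":1,"yaw":-15},{"claw":50,"x":3.95,"y":-2.7,"z":1.5,"yaw":-19},{"claw":50,"x":3.95,"y":-2.7,"z":1.5,"yaw":-19}]'
python3 -m handwheel '[{"claw":50,"x":0,"y":0,"z":1,"yaw":0},{"claw":50,"x":0,"y":0,"z":2,"yaw":0},{"claw":50,"x":0,"y":0,"z":3,"yaw":0},{"claw":50,"x":0,"y":0,"z":3.6,"yaw":0},{"claw":50,"x":0,"y":0,"z":3.6,"yaw":0}]'
python3 - <<'E'
from h import *
snap('scene','s3.png'); rel((.4383,.293,.010),.28)
im=cv2.imread('pics/s3.png')
cv2.imwrite('pics/c5.png',cv2.resize(im[130:270,380:520],None,fx=4,fy=4,interpolation=cv2.INTER_CUBIC)[:600])
E
```

```text
clock: 6.38
ee_pos: [0.4423, 0.2928, 0.1591]
eef_rot: [3.14, 0.006, 0.276]
ft_force: [-0.7, -0.1, -1.1]
grip_width: 0.536
grasp_force: 0.0
clock: 6.8
ee_pos: [0.4374, 0.2905, 0.07]
eef_rot: [3.14, 0.009, 0.274]
ft_force: [0.3, -0.0, -0.7]
grip_width: 0.531
grasp_force: 0.0
shift [ 0.01 -0.08  2.49] yaw -0.3
```

View pics/c5.png

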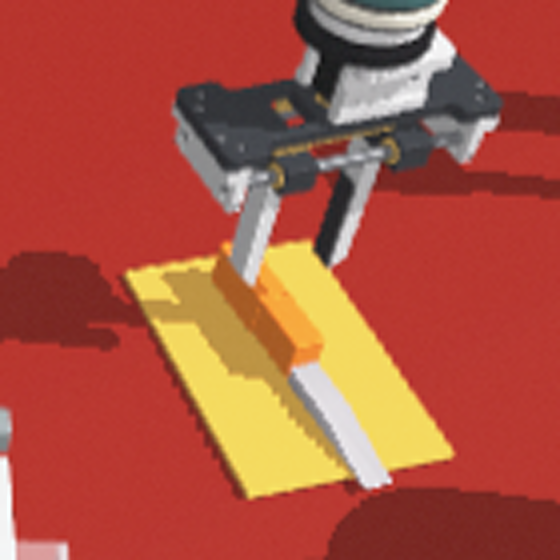

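```bash
python3 -m handwheel '[{"claw":50,"x":0,"y":-0.08,"z":0.7,"yaw":0},{"claw":50,"x":0,"y":-0.08,"z":1.4,"yaw":0},{"claw":50,"x":0,"y":-0.08,"z":2,"yaw":0},{"claw":50,"x":0,"y":-0.08,"z":2.4,"yaw":0},{"claw":50,"x":0,"y":-0.08,"z":2.4,"yaw":0}]'
python3 -m handwheel '[{"claw":10,"x":0,"y":0,"z":0,"yaw":0},{"claw":10,"x":0,"y":0,"z":0,"yaw":0},{"claw":10,"x":0,"y":0,"z":0,"yaw":0},{"claw":10,"x":0,"y":0,"z":0,"yaw":0},{"claw":10,"x":0,"y":0,"z":0,"yaw":0}]' 50
python3 -m handwheel '[{"claw":10,"x":0,"y":0,"z":0,"yaw":0},{"claw":10,"x":0,"y":0,"z":0,"yaw":0},{"claw":10,"x":0,"y":0,"z":0,"yaw":0},{"claw":10,"x":0,"y":0,"z":0,"yaw":0}]'
python3 - <<'E'
from h import *
snap('scene','s4.png'); snap('top','t4.png'); st()
im=cv2.imread('pics/s4.png')
b=cv2.imread('pics/t4.png')
cv2.imwrite('pics/c6.png',np.hstack([cv2.resize(im[130:270,400:520],None,fx=3.5,fy=3.5,interpolation=cv2.INTER_CUBIC),cv2.resize(b[140:280,160:260],None,fx=3.5,fy=3.5,interpolation=cv2.INTER_CUBIC)]))
E
```

```text
clock: 7.27
ee_pos: [0.439, 0.2937, 0.0134]
eef_rot: [3.141, 0.002, 0.275]
ft_force: [-0.4, -0.0, 0.2]
grip_width: 0.533
grasp_force: 0.0
clock: 7.68
ee_pos: [0.4404, 0.2946, 0.0153]
eef_rot: [-3.141, -0.002, 0.275]
ft_force: [0.2, -0.2, 3.5]
grip_width: 0.227
grasp_force: 49.9
clock: 8.02
ee_pos: [0.4403, 0.2945, 0.0152]
eef_rot: [-3.141, -0.002, 0.275]
ft_force: [-1.3, -0.2, 5.9]
grip_width: 0.233
grasp_force: 49.9
{'clock': np.float64(8.1167), 'ee_pos': array([0.4403, 0.2945, 0.0152]), 'eef_rot': array([-3.1413, -0.0017,  0.275 ]), 'ft_force': array([-0.5184, -1.0394,  5.102 ]), 'grip_width': np.float64(0.2351), 'grasp_force': np.float64(49.9388), 'joints': array([ 0.4826,  0.1591,  1.6811, -0.0001,  1.2997,  1.7783])}
```

View pics/c6.png

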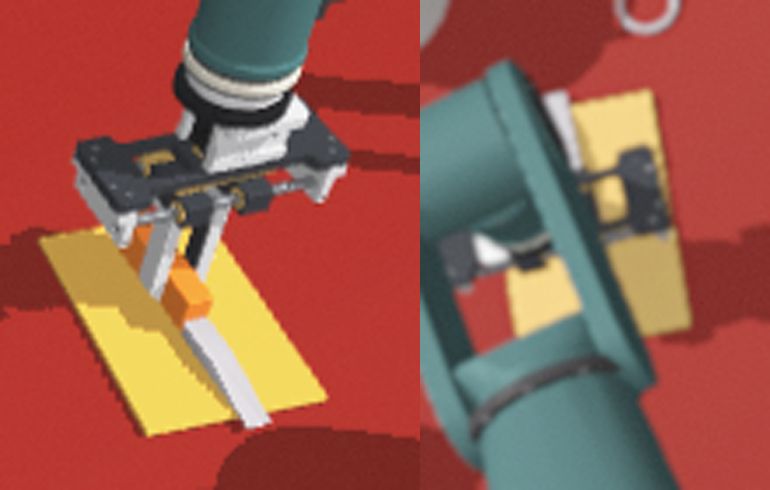

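```bash
python3 -m handwheel '[{"claw":10,"x":0,"y":0,"z":-0.6,"yaw":0},{"claw":10,"x":0,"y":0,"z":-1.6,"yaw":0},{"claw":10,"x":0,"y":0,"z":-2.8,"yaw":0},{"claw":10,"x":0,"y":0,"z":-4,"yaw":0},{"claw":10,"x":0,"y":0,"z":-5,"yaw":0}]'
python3 -m handwheel '[{"claw":10,"x":-0.6,"y":1,"z":0,"yaw":3},{"claw":10,"x":-1.2,"y":2,"z":0,"yaw":6},{"claw":10,"x":-1.8,"y":3,"z":0,"yaw":9},{"claw":10,"x":-2.4,"y":4,"z":0,"yaw":12},{"claw":10,"x":-3,"y":5,"z":0,"yaw":15}]'
python3 - <<'E'
from h import *
st(); rel((.4087,.0634,.12),-.057)
E
```

```text
clock: 8.53
ee_pos: [0.4393, 0.294, 0.14]
eef_rot: [3.141, 0.001, 0.275]
ft_force: [1.3, 0.0, -0.7]
grip_width: 0.232
grasp_force: 49.9
clock: 8.95
ee_pos: [0.4001, 0.1523, 0.1379]
eef_rot: [3.141, 0.002, 0.011]
ft_force: [0.9, 0.4, -1.2]
grip_width: 0.231
grasp_force: 49.9
{'clock': np.float64(8.95), 'ee_pos': array([0.4001, 0.1523, 0.1379]), 'eef_rot': array([3.1408, 0.0023, 0.0115]), 'ft_force': array([ 0.9226,  0.4113, -1.1594]), 'grip_width': np.float64(0.2312), 'grasp_force': np.float64(49.934), 'joints': array([ 0.2313, -0.1641,  1.7475, -0.0003,  1.5606,  1.7906])}
shift [0.31 3.56 0.72] yaw 3.9
```

```bash
python3 -m handwheel '[{"claw":10,"x":0.1,"y":1,"z":0,"yaw":1},{"claw":10,"x":0.2,"y":2,"z":0.2,"yaw":2},{"claw":10,"x":0.3,"y":3,"z":0.5,"yaw":3},{"claw":10,"x":0.3,"y":3.5,"z":0.7,"yaw":4},{"claw":10,"x":0.3,"y":3.5,"z":0.7,"yaw":4}]'
python3 -m handwheel '[{"claw":10,"x":0,"y":0,"z":0,"yaw":0},{"claw":10,"x":0,"y":0,"z":0,"yaw":0}]'
python3 - <<'E'
from h import *
snap('top','t5.png'); snap('scene','s5.png');st()
o=env.get_obs(); M=R.from_euler('xyz',o['eef_rot']).as_matrix(); p=o['ee_pos']
for c in('top','scene'): print(c,[pix(c,p+M@np.array(q)) for q in((.1296,0,.0077),(.0376,0,-.0248))])
a=cv2.imread('pics/t5.png');b=cv2.imread('pics/s5.png')
r=lambda i:cv2.resize(i,None,fx=4,fy=4,interpolation=cv2.INTER_CUBIC)
cv2.imwrite('pics/c7.png',np.hstack([r(a[100:230,250:350]),r(b[170:300,290:390])]))
E
```

```text
clock: 9.37
ee_pos: [0.4085, 0.0639, 0.1194]
eef_rot: [3.14, 0.004, -0.061]
ft_force: [-0.0, -0.1, -1.1]
grip_width: 0.234
grasp_force: 49.9
clock: 9.53
ee_pos: [0.4098, 0.0667, 0.1214]
eef_rot: [-3.141, 0.001, -0.056]
ft_force: [-0.1, 0.1, -1.9]
grip_width: 0.23
grasp_force: 49.9
{'clock': np.float64(9.6333), 'ee_pos': array([0.4102, 0.067 , 0.1219]), 'eef_rot': array([-3.1413, -0.0002, -0.0549]), 'ft_force': array([-0.1141, -0.0733, -1.162 ]), 'grip_width': np.float64(0.2304), 'grasp_force': np.float64(49.9342), 'joints': array([ 0.0251, -0.1872,  1.7993,  0.0003,  1.5293,  1.6508])}
top [array([287.8253, 167.992 ]), array([284.1843, 199.5996])]
scene [array([365.3013, 215.0926]), array([364.7916, 177.7946])]
```

View pics/c7.png

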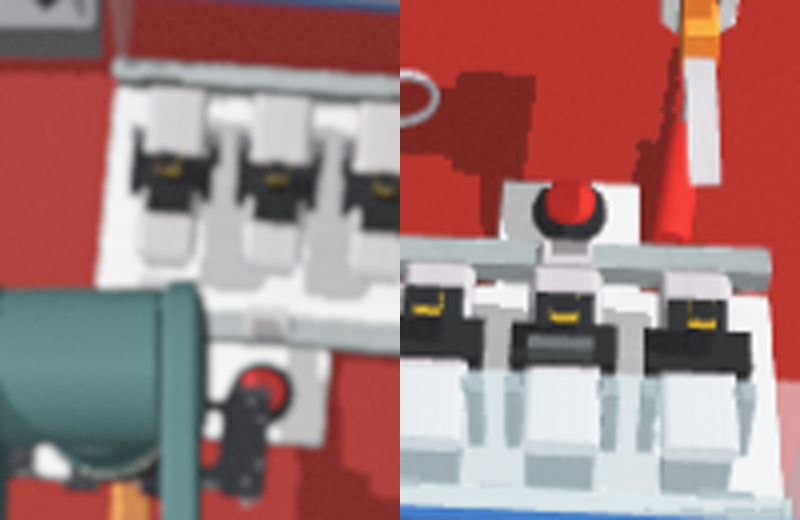

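```bash
python3 -m handwheel '[{"claw":10,"x":0,"y":0.14,"z":0.5,"yaw":0},{"claw":10,"x":0,"y":0.14,"z":1,"yaw":0},{"claw":10,"x":0,"y":0.14,"z":1.5,"yaw":0},{"claw":10,"x":0.2,"y":0.14,"z":1.7,"yaw":0},{"claw":10,"x":0.4,"y":0.14,"z":1.7,"yaw":0}]'
python3 -m handwheel '[{"claw":10,"x":0,"y":0,"z":0,"yaw":0},{"claw":10,"x":0,"y":0,"z":0,"yaw":0},{"claw":10,"x":0,"y":0,"z":0,"yaw":0}]'
python3 - <<'E'
from h import *
snap('scene','s6.png');st();rel((.4187,.0629,.0767),-.057)
o=env.get_obs(); M=R.from_euler('xyz',o['eef_rot']).as_matrix(); p=o['ee_pos']
j=np.array([.9984,-.057]);n=np.array([.057,.9984]);L=np.array([.622,.0512])
f=lambda s,y,z:np.r_[L+j*(s-24)*1e-3+n*y*1e-3,z]
pts=[p+M@np.array((.1296,0,.0077)),f(-30,0,.065),f(88,0,.065)]
e=[f(-30,-14.5,.065),f(-30,14.5,.065),f(88,14.5,.065),f(88,-14.5,.065)]
im=cv2.imread('pics/s6.png'); k=5
r=cv2.resize(im[180:300,300:400],None,fx=k,fy=k,interpolation=cv2.INTER_CUBIC)
g=lambda P:tuple(int(x) for x in (pix('scene',P)-[300,180]+.5)*k)
for P in pts: cv2.circle(r,g(P),4,(0,255,0),1)
for P in e: cv2.circle(r,g(P),4,(255,0,255),1)
cv2.imwrite('pics/c8.png',r)
E
```

```text
clock: 10.05
ee_pos: [0.4192, 0.0628, 0.078]
eef_rot: [3.141, 0.002, -0.055]
ft_force: [0.3, 0.6, -1.5]
grip_width: 0.23
grasp_force: 49.9
clock: 10.3
ee_pos: [0.4207, 0.0623, 0.0801]
eef_rot: [-3.142, -0.002, -0.056]
ft_force: [0.3, -0.7, -1.0]
grip_width: 0.229
grasp_force: 49.9
{'clock': np.float64(10.35), 'ee_pos': array([0.4205, 0.0622, 0.0801]), 'eef_rot': array([-3.1415, -0.0015, -0.0563]), 'ft_force': array([ 0.0696,  0.3889, -1.2806]), 'grip_width': np.float64(0.2303), 'grasp_force': np.float64(49.9341), 'joints': array([ 0.0134, -0.1363,  1.8415, -0.    ,  1.435 ,  1.6405])}
shift [-0.07 -0.02  0.13] yaw 0.0
```

View pics/c8.png

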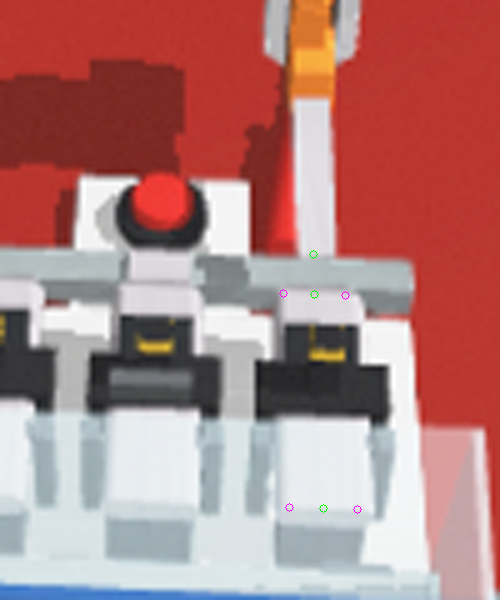

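```bash
python3 -m handwheel '[{"claw":10,"x":0,"y":0,"z":0.13,"yaw":0},{"claw":10,"x":0.3,"y":0,"z":0.13,"yaw":0},{"claw":10,"x":0.6,"y":0,"z":0.13,"yaw":0},{"claw":10,"x":0.9,"y":0,"z":0.13,"yaw":0},{"claw":10,"x":0.9,"y":0,"z":0.13,"yaw":0}]'
python3 -m handwheel '[{"claw":10,"x":0,"y":0,"z":0.04,"yaw":0},{"claw":10,"x":0,"y":0,"z":0.08,"yaw":0},{"claw":10,"x":0,"y":0,"z":0.08,"yaw":0},{"claw":10,"x":0,"y":0,"z":0.08,"yaw":0}]'
python3 -m handwheel '[{"claw":10,"x":0,"y":0,"z":0.04,"yaw":0},{"claw":10,"x":0,"y":0,"z":0.04,"yaw":0},{"claw":10,"x":0,"y":0,"z":0.04,"yaw":0}]'
python3 - <<'E'
from h import *
st()
E
```

```text
clock: 10.77
ee_pos: [0.4441, 0.0606, 0.0762]
eef_rot: [3.141, -0.001, -0.057]
ft_force: [0.4, -0.6, -1.5]
grip_width: 0.229
grasp_force: 49.9
clock: 11.1
ee_pos: [0.4425, 0.0608, 0.0742]
eef_rot: [3.141, -0.001, -0.056]
ft_force: [0.9, -0.6, -1.0]
grip_width: 0.231
grasp_force: 49.9
clock: 11.35
ee_pos: [0.4426, 0.0609, 0.0735]
eef_rot: [-3.142, -0.001, -0.056]
ft_force: [-1.0, -0.4, 2.5]
grip_width: 0.231
grasp_force: 49.9
{'clock': np.float64(11.35), 'ee_pos': array([0.4426, 0.0609, 0.0735]), 'eef_rot': array([-3.1416, -0.0012, -0.0564]), 'ft_force': array([-0.9864, -0.4342,  2.5359]), 'grip_width': np.float64(0.231), 'grasp_force': np.float64(49.9347), 'joints': array([ 0.0097, -0.0796,  1.8041, -0.0001,  1.4159,  1.6369])}
```

```bash
python3 -m handwheel '[{"claw":10,"x":0.2,"y":0,"z":0,"yaw":0},{"claw":10,"x":0.4,"y":0,"z":0,"yaw":0},{"claw":10,"x":0.6,"y":0,"z":0,"yaw":0},{"claw":10,"x":0.8,"y":0,"z":0,"yaw":0},{"claw":10,"x":1,"y":0,"z":0,"yaw":0}]'
python3 -m handwheel '[{"claw":10,"x":0.2,"y":0,"z":0,"yaw":0},{"claw":10,"x":0.4,"y":0,"z":0,"yaw":0},{"claw":10,"x":0.6,"y":0,"z":0,"yaw":0},{"claw":10,"x":0.8,"y":0,"z":0,"yaw":0},{"claw":10,"x":1,"y":0,"z":0,"yaw":0}]'
python3 - <<'E'
from h import *
snap('scene','s7.png')
im=cv2.imread('pics/s7.png')
cv2.imwrite('pics/c9.png',cv2.resize(im[170:300,260:400],None,fx=4,fy=4,interpolation=cv2.INTER_CUBIC))
E
```

```text
clock: 11.77
ee_pos: [0.4683, 0.0594, 0.0734]
eef_rot: [-3.142, -0.001, -0.057]
ft_force: [-1.4, -0.4, 5.7]
grip_width: 0.232
grasp_force: 49.9
clock: 12.18
ee_pos: [0.4903, 0.0583, 0.0735]
eef_rot: [-3.141, 0.006, -0.056]
ft_force: [-10.0, 0.2, 11.8]
grip_width: 0.231
grasp_force: 50.0
```

View pics/c9.png

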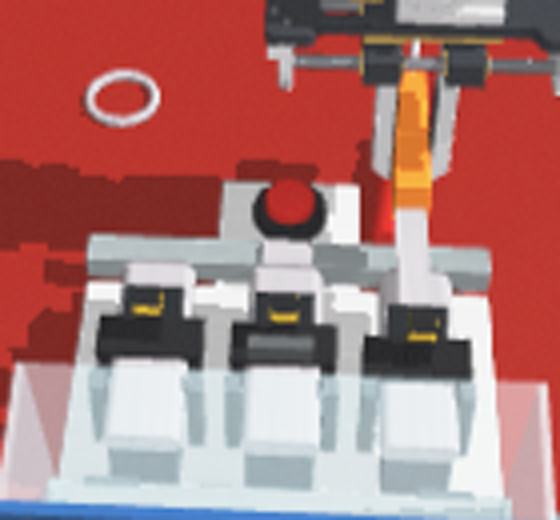

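```bash
python3 -m handwheel '[{"claw":10,"x":0.2,"y":0,"z":0,"yaw":0},{"claw":10,"x":0.4,"y":0,"z":0,"yaw":0},{"claw":10,"x":0.6,"y":0,"z":0,"yaw":0},{"claw":10,"x":0.8,"y":0,"z":0,"yaw":0},{"claw":10,"x":1,"y":0,"z":0,"yaw":0}]'
python3 -m handwheel '[{"claw":10,"x":0.2,"y":0,"z":0,"yaw":0},{"claw":10,"x":0.4,"y":0,"z":0,"yaw":0},{"claw":10,"x":0.6,"y":0,"z":0,"yaw":0},{"claw":10,"x":0.8,"y":0,"z":0,"yaw":0},{"claw":10,"x":1,"y":0,"z":0,"yaw":0}]'
python3 - <<'E'
from h import *
snap('scene','s8.png');st(); print(rec('clip1','scene'))
E
```

```text
clock: 12.65
ee_pos: [0.5166, 0.0567, 0.0737]
eef_rot: [3.142, 0.003, -0.056]
ft_force: [-5.0, 0.3, 9.6]
grip_width: 0.23
grasp_force: 50.0
clock: 13.07
ee_pos: [0.5423, 0.0552, 0.0738]
eef_rot: [-3.142, 0.001, -0.056]
ft_force: [-3.4, 0.2, 8.0]
grip_width: 0.23
grasp_force: 50.0
{'clock': np.float64(13.1167), 'ee_pos': array([0.5434, 0.0551, 0.0737]), 'eef_rot': array([-3.1415, -0.0005, -0.0567]), 'ft_force': array([-0.7819,  0.5909,  5.4017]), 'grip_width': np.float64(0.2322), 'grasp_force': np.float64(49.9991), 'joints': array([-0.0028,  0.1416,  1.576 ,  0.0001,  1.4235,  1.6247])}
[(0.95, array([ 0.6168, -0.0963,  0.0694])), (0.9, array([0.6407, 0.051 , 0.0822])), (0.88, array([ 0.6196, -0.0185,  0.07  ])), (0.4, array([0.4689, 0.2973, 0.0078]))]
```

```bash
python3 -m handwheel '[{"claw":10,"x":0.1,"y":0,"z":0,"yaw":0},{"claw":10,"x":0.2,"y":0,"z":0,"yaw":0},{"claw":10,"x":0.25,"y":0,"z":0,"yaw":0},{"claw":10,"x":0.25,"y":0,"z":0,"yaw":0}]'
python3 - <<'E'
from h import *
snap('scene','s9.png');st(); print(rec('clip1','scene'))
im=cv2.imread('pics/s9.png')
cv2.imwrite('pics/c10.png',cv2.resize(im[170:300,260:400],None,fx=4,fy=4,interpolation=cv2.INTER_CUBIC))
E
```

```text
clock: 13.5
ee_pos: [0.5493, 0.0552, 0.0737]
eef_rot: [-3.141, -0.001, -0.056]
ft_force: [-0.8, 0.7, 6.4]
grip_width: 0.234
grasp_force: 50.0
{'clock': np.float64(13.55), 'ee_pos': array([0.5493, 0.0552, 0.0737]), 'eef_rot': array([-3.1409, -0.001 , -0.0562]), 'ft_force': array([-1.5406,  0.6899,  5.644 ]), 'grip_width': np.float64(0.2325), 'grasp_force': np.float64(50.0032), 'joints': array([-0.003 ,  0.1538,  1.5622,  0.0007,  1.4246,  1.6239])}
[(0.86, array([ 0.6195, -0.0179,  0.0753])), (0.86, array([0.6398, 0.0612, 0.0879])), (0.83, array([ 0.6192, -0.0969,  0.068 ]))]
```

View pics/c10.png

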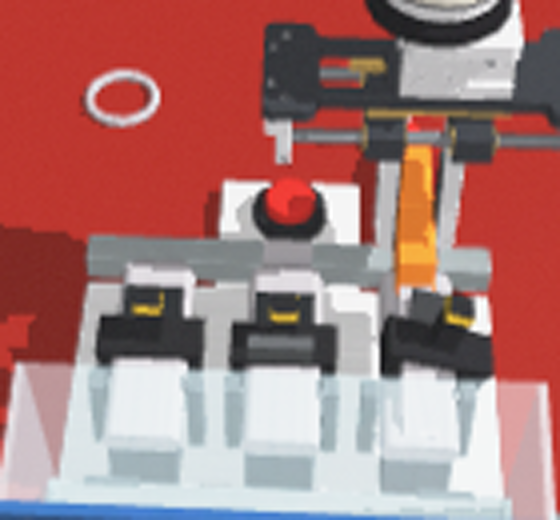

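```bash
python3 -m handwheel '[{"claw":10,"x":-0.3,"y":0,"z":0,"yaw":0},{"claw":10,"x":-0.6,"y":0,"z":0,"yaw":0},{"claw":10,"x":-0.9,"y":0,"z":0,"yaw":0},{"claw":10,"x":-1.2,"y":0,"z":0,"yaw":0},{"claw":10,"x":-1.5,"y":0,"z":0,"yaw":0}]'
python3 -m handwheel '[{"claw":10,"x":-0.4,"y":0,"z":0,"yaw":0},{"claw":10,"x":-0.8,"y":0,"z":0,"yaw":0},{"claw":10,"x":-1.2,"y":0,"z":0,"yaw":0},{"claw":10,"x":-1.6,"y":0,"z":0,"yaw":0},{"claw":10,"x":-2,"y":0,"z":0,"yaw":0}]'
python3 -m handwheel '[{"claw":10,"x":-0.5,"y":0,"z":0,"yaw":0},{"claw":10,"x":-1,"y":0,"z":-0.2,"yaw":0},{"claw":10,"x":-1.5,"y":0,"z":-0.8,"yaw":0},{"claw":10,"x":-1.8,"y":0,"z":-1.6,"yaw":0},{"claw":10,"x":-1.8,"y":0,"z":-1.6,"yaw":0}]'
python3 - <<'E'
from h import *
snap('scene','s10.png');st(); print(rec('clip1','scene'))
snap('top','t10.png');print(rec('clip1','top'))
im=cv2.imread('pics/s10.png');b=cv2.imread('pics/t10.png')
r=lambda i:cv2.resize(i,None,fx=4,fy=4,interpolation=cv2.INTER_CUBIC)
cv2.imwrite('pics/c11.png',np.hstack([r(im[185:300,290:390]),r(b[95:210,260:360])]))
E
```

```text
clock: 14.02
ee_pos: [0.5108, 0.0567, 0.0733]
eef_rot: [3.141, -0.002, -0.057]
ft_force: [1.4, 0.8, 4.4]
grip_width: 0.229
grasp_force: 50.0
clock: 14.43
ee_pos: [0.4598, 0.0598, 0.0727]
eef_rot: [3.141, 0.0, -0.056]
ft_force: [1.5, -0.2, 3.8]
grip_width: 0.231
grasp_force: 50.0
clock: 14.85
ee_pos: [0.4143, 0.0626, 0.114]
eef_rot: [-3.142, 0.001, -0.056]
ft_force: [1.8, 0.3, -1.7]
grip_width: 0.23
grasp_force: 50.0
{'clock': np.float64(14.9), 'ee_pos': array([0.4148, 0.0624, 0.1127]), 'eef_rot': array([ 3.1416,  0.0008, -0.0562]), 'ft_force': array([ 0.0253,  0.2177, -1.4281]), 'grip_width': np.float64(0.2273), 'grasp_force': np.float64(49.9992), 'joints': array([ 0.0141, -0.1715,  1.8046,  0.    ,  1.5092,  1.6411])}
[(0.9, array([ 0.6163, -0.0955,  0.0669])), (0.56, array([0.6314, 0.0487, 0.0865])), (0.53, array([ 0.6145, -0.0143,  0.0735]))]
[(0.77, array([ 0.6102, -0.0221,  0.07  ])), (0.63, array([0.6152, 0.0492, 0.0893])), (0.62, array([ 0.6071, -0.0922,  0.0738]))]
```

View pics/c11.png

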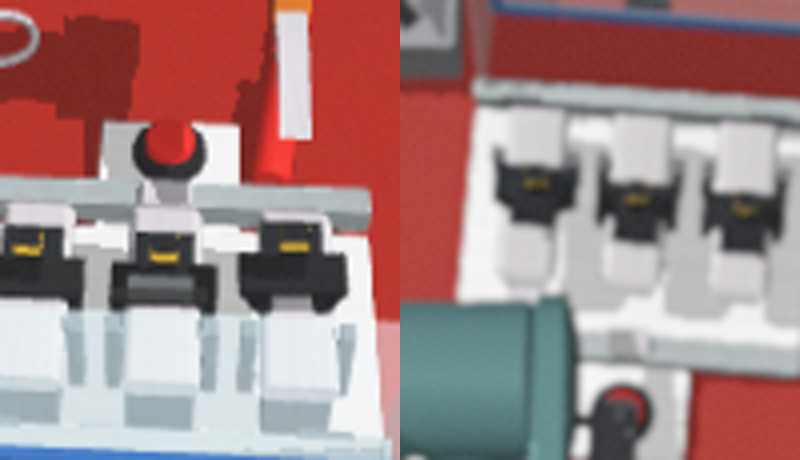

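```bash
python3 -m handwheel '[{"claw":10,"x":0,"y":0.8,"z":0,"yaw":0},{"claw":10,"x":0,"y":1.6,"z":0,"yaw":0},{"claw":10,"x":0,"y":2.4,"z":0,"yaw":0},{"claw":10,"x":0,"y":3,"z":0,"yaw":0},{"claw":10,"x":0,"y":3,"z":0.4,"yaw":0}]'
python3 -m handwheel '[{"claw":10,"x":0,"y":0,"z":0.6,"yaw":0},{"claw":10,"x":0,"y":0,"z":1.1,"yaw":0},{"claw":10,"x":0,"y":0,"z":1.1,"yaw":0},{"claw":10,"x":0,"y":0,"z":1.1,"yaw":0}]'
python3 - <<'E'
from h import *
st()
o=env.get_obs();p=o['ee_pos'];d=p[:2]-[.6177,-.0236]
print('tip jig x',d@[.9984,-.057]+.024+.1296,'lat',d@[.057,.9984])
d=np.array([.4426,.0609])-[.622,.0512]; print('lat L then',d@[.057,.9984])
tb=ray('top',294.15,140.65,.121); print('tab L',tb, ray('scene',290+(293)/4,185+240/4,.121))
E
```

```text
clock: 15.47
ee_pos: [0.4125, -0.0149, 0.1028]
eef_rot: [3.14, -0.0, -0.06]
ft_force: [0.7, 0.3, -1.6]
grip_width: 0.23
grasp_force: 50.0
clock: 15.8
ee_pos: [0.4104, -0.0119, 0.0733]
eef_rot: [-3.141, 0.005, -0.056]
ft_force: [0.4, -0.3, -1.8]
grip_width: 0.236
grasp_force: 50.0
{'clock': np.float64(15.8), 'ee_pos': array([ 0.4104, -0.0119,  0.0733]), 'eef_rot': array([-3.1408,  0.0049, -0.0562]), 'ft_force': array([ 0.4325, -0.27  , -1.8107]), 'grip_width': np.float64(0.2355), 'grasp_force': np.float64(49.9992), 'joints': array([-0.1675, -0.1601,  1.876 ,  0.0003,  1.4307,  1.4595])}
tip jig x -0.05401503249565312 lat -0.0001227537894383391
lat L then -0.0005413199999999996
tab L [0.6141 0.0442 0.121 ] [0.6323 0.0462 0.121 ]
```

```bash
python3 -m handwheel '[{"claw":10,"x":0,"y":0,"z":0,"yaw":0},{"claw":10,"x":0,"y":0,"z":0,"yaw":0},{"claw":10,"x":0,"y":0,"z":0,"yaw":0}]'
python3 - <<'E'
from h import *
st()
E
```

```text
clock: 16.05
ee_pos: [0.4125, -0.0125, 0.0762]
eef_rot: [3.141, -0.001, -0.056]
ft_force: [0.4, -0.2, -1.5]
grip_width: 0.227
grasp_force: 50.0
{'clock': np.float64(16.05), 'ee_pos': array([ 0.4125, -0.0125,  0.0762]), 'eef_rot': array([ 3.1414, -0.0014, -0.0563]), 'ft_force': array([ 0.4375, -0.1562, -1.4705]), 'grip_width': np.float64(0.2274), 'grasp_force': np.float64(49.9994), 'joints': array([-0.1678, -0.1628,  1.8723,  0.    ,  1.4306,  1.4593])}
```

```bash
python3 -m handwheel '[{"claw":10,"x":0.3,"y":0,"z":0,"yaw":0},{"claw":10,"x":0.6,"y":0,"z":0,"yaw":0},{"claw":10,"x":0.9,"y":0,"z":0,"yaw":0},{"claw":10,"x":1.05,"y":0,"z":0,"yaw":0},{"claw":10,"x":1.05,"y":0,"z":0,"yaw":0}]'
python3 -m handwheel '[{"claw":10,"x":0,"y":0,"z":0.05,"yaw":0},{"claw":10,"x":0,"y":0,"z":0.1,"yaw":0},{"claw":10,"x":0,"y":0,"z":0.1,"yaw":0},{"claw":10,"x":0,"y":0,"z":0.1,"yaw":0}]'
python3 -m handwheel '[{"claw":10,"x":0.2,"y":0,"z":0,"yaw":0},{"claw":10,"x":0.4,"y":0,"z":0,"yaw":0},{"claw":10,"x":0.6,"y":0,"z":0,"yaw":0},{"claw":10,"x":0.8,"y":0,"z":0,"yaw":0},{"claw":10,"x":1,"y":0,"z":0,"yaw":0}]'
```

```text
clock: 16.47
ee_pos: [0.4393, -0.0142, 0.0756]
eef_rot: [3.142, -0.0, -0.057]
ft_force: [0.6, -0.7, -1.3]
grip_width: 0.228
grasp_force: 50.0
clock: 16.8
ee_pos: [0.4382, -0.0141, 0.0732]
eef_rot: [3.141, -0.001, -0.057]
ft_force: [0.3, -0.7, -1.3]
grip_width: 0.232
grasp_force: 50.0
clock: 17.22
ee_pos: [0.4639, -0.0156, 0.0732]
eef_rot: [3.141, -0.001, -0.057]
ft_force: [-0.6, 0.2, 1.6]
grip_width: 0.226
grasp_force: 50.0
```

Contact with the rod is light and flat; pushing on.

```bash
python3 -m handwheel '[{"claw":10,"x":0.2,"y":0,"z":0.02,"yaw":0},{"claw":10,"x":0.4,"y":0,"z":0.03,"yaw":0},{"claw":10,"x":0.6,"y":0,"z":0.03,"yaw":0},{"claw":10,"x":0.8,"y":0,"z":0.03,"yaw":0},{"claw":10,"x":1,"y":0,"z":0.03,"yaw":0}]'
python3 -m handwheel '[{"claw":10,"x":0.2,"y":0,"z":0,"yaw":0},{"claw":10,"x":0.4,"y":0,"z":0,"yaw":0},{"claw":10,"x":0.6,"y":0,"z":0,"yaw":0},{"claw":10,"x":0.8,"y":0,"z":0,"yaw":0},{"claw":10,"x":1,"y":0,"z":0,"yaw":0}]'
python3 -m handwheel '[{"claw":10,"x":0.2,"y":0,"z":0,"yaw":0},{"claw":10,"x":0.4,"y":0,"z":0,"yaw":0},{"claw":10,"x":0.6,"y":0,"z":0,"yaw":0},{"claw":10,"x":0.8,"y":0,"z":0,"yaw":0},{"claw":10,"x":1,"y":0,"z":0,"yaw":0}]'
python3 - <<'E'
from h import *
snap('scene','s11.png'); print(rec('clip1','scene'));snap('top','t11.png'); print(rec('clip1','top'))
E
```

```text
clock: 17.63
ee_pos: [0.4866, -0.0168, 0.0734]
eef_rot: [3.141, 0.005, -0.056]
ft_force: [-9.5, 0.8, 10.3]
grip_width: 0.235
grasp_force: 50.0
clock: 18.05
ee_pos: [0.513, -0.0183, 0.0736]
eef_rot: [3.141, 0.001, -0.056]
ft_force: [-4.0, 0.3, 7.3]
grip_width: 0.23
grasp_force: 50.0
clock: 18.47
ee_pos: [0.5387, -0.0198, 0.0737]
eef_rot: [3.141, -0.001, -0.056]
ft_force: [-3.0, 0.7, 7.6]
grip_width: 0.229
grasp_force: 50.0
[(0.94, array([ 0.6258, -0.0163,  0.0859])), (0.74, array([0.6332, 0.0492, 0.0866])), (0.69, array([ 0.6529, -0.2778,  0.0027])), (0.61, array([ 0.6188, -0.0964,  0.0687]))]
[]
```

```bash
python3 -m handwheel '[{"claw":10,"x":0.1,"y":0,"z":0,"yaw":0},{"claw":10,"x":0.15,"y":0,"z":0,"yaw":0},{"claw":10,"x":0.15,"y":0,"z":0,"yaw":0}]'
python3 -m handwheel '[{"claw":10,"x":-0.3,"y":0,"z":0,"yaw":0},{"claw":10,"x":-0.6,"y":0,"z":0,"yaw":0},{"claw":10,"x":-0.9,"y":0,"z":0,"yaw":0},{"claw":10,"x":-1.2,"y":0,"z":0,"yaw":0},{"claw":10,"x":-1.5,"y":0,"z":0,"yaw":0}]'
python3 -m handwheel '[{"claw":10,"x":-0.4,"y":0,"z":0,"yaw":0},{"claw":10,"x":-0.8,"y":0,"z":0,"yaw":0},{"claw":10,"x":-1.2,"y":0,"z":0,"yaw":0},{"claw":10,"x":-1.6,"y":0,"z":0,"yaw":0},{"claw":10,"x":-2,"y":0,"z":0,"yaw":0}]'
python3 -m handwheel '[{"claw":10,"x":-0.5,"y":0,"z":0,"yaw":0},{"claw":10,"x":-1,"y":0,"z":-0.2,"yaw":0},{"claw":10,"x":-1.5,"y":0,"z":-0.8,"yaw":0},{"claw":10,"x":-1.7,"y":0,"z":-1.6,"yaw":0},{"claw":10,"x":-1.7,"y":0,"z":-1.6,"yaw":0}]'
python3 -m handwheel '[{"claw":10,"x":0,"y":0.8,"z":0,"yaw":0},{"claw":10,"x":0,"y":1.6,"z":0,"yaw":0},{"claw":10,"x":0,"y":2.4,"z":0,"yaw":0},{"claw":10,"x":0,"y":3,"z":0,"yaw":0},{"claw":10,"x":0,"y":3,"z":0.4,"yaw":0}]'
python3 -m handwheel '[{"claw":10,"x":0,"y":0,"z":0.6,"yaw":0},{"claw":10,"x":0,"y":0,"z":1.1,"yaw":0},{"claw":10,"x":0,"y":0,"z":1.1,"yaw":0},{"claw":10,"x":0,"y":0,"z":1.1,"yaw":0},{"claw":10,"x":0,"y":0,"z":1.1,"yaw":0}]'
python3 -m handwheel '[{"claw":10,"x":0,"y":0,"z":0,"yaw":0},{"claw":10,"x":0,"y":0,"z":0,"yaw":0},{"claw":10,"x":0,"y":0,"z":0,"yaw":0}]'
python3 - <<'E'
from h import *
snap('scene','s12.png'); print(rec('clip1','scene'));snap('top','t12.png'); print(rec('clip1','top'))
o=env.get_obs();p=o['ee_pos'];d=p[:2]-[.6134,-.0984]
print('tip jig x',d@[.9984,-.057]+.024+.1296,'lat',d@[.057,.9984])
E
```

```text
clock: 18.92
ee_pos: [0.5426, -0.0201, 0.0736]
eef_rot: [3.141, -0.001, -0.057]
ft_force: [-1.7, -0.2, 6.9]
grip_width: 0.226
grasp_force: 50.0
clock: 19.33
ee_pos: [0.5049, -0.018, 0.0732]
eef_rot: [3.141, -0.003, -0.057]
ft_force: [1.9, -0.0, 4.5]
grip_width: 0.23
grasp_force: 50.0
clock: 19.75
ee_pos: [0.4535, -0.0149, 0.0723]
eef_rot: [3.141, -0.001, -0.057]
ft_force: [1.1, -0.3, 4.9]
grip_width: 0.231
grasp_force: 50.0
clock: 20.17
ee_pos: [0.4103, -0.0124, 0.1132]
eef_rot: [3.141, 0.001, -0.057]
ft_force: [0.8, 0.2, -1.6]
grip_width: 0.23
grasp_force: 50.0
clock: 20.58
ee_pos: [0.4071, -0.0895, 0.1013]
eef_rot: [3.14, 0.001, -0.06]
ft_force: [-0.6, 0.0, -1.1]
grip_width: 0.228
grasp_force: 50.0
clock: 21.0
ee_pos: [0.4072, -0.0868, 0.0741]
eef_rot: [-3.141, 0.002, -0.056]
ft_force: [0.2, 0.4, -1.6]
grip_width: 0.234
grasp_force: 50.0
clock: 21.25
ee_pos: [0.4081, -0.0875, 0.0754]
eef_rot: [3.141, -0.001, -0.056]
ft_force: [-0.0, -0.3, -2.0]
grip_width: 0.232
grasp_force: 50.0
[(0.89, array([ 0.6229, -0.024 ,  0.0906])), (0.84, array([0.6344, 0.0461, 0.0841])), (0.74, array([ 0.6176, -0.0948,  0.0698]))]
[(0.78, array([ 0.6053, -0.0944,  0.0729])), (0.65, array([0.6167, 0.0484, 0.0861])), (0.64, array([ 0.6104, -0.0246,  0.0902]))]
tip jig x -0.05224123267837155 lat -0.0008421206116616224
```

```bash
python3 -m handwheel '[{"claw":10,"x":0.3,"y":-0.02,"z":-0.03,"yaw":0},{"claw":10,"x":0.6,"y":-0.02,"z":-0.03,"yaw":0},{"claw":10,"x":0.9,"y":-0.02,"z":-0.03,"yaw":0},{"claw":10,"x":1.05,"y":-0.02,"z":0,"yaw":0},{"claw":10,"x":1.05,"y":-0.02,"z":0.1,"yaw":0}]'
python3 -m handwheel '[{"claw":10,"x":0,"y":0,"z":0,"yaw":0},{"claw":10,"x":0.2,"y":0,"z":0,"yaw":0},{"claw":10,"x":0.4,"y":0,"z":0,"yaw":0},{"claw":10,"x":0.7,"y":0,"z":0,"yaw":0},{"claw":10,"x":1,"y":0,"z":0,"yaw":0}]'
python3 -m handwheel '[{"claw":10,"x":0.2,"y":0,"z":0.02,"yaw":0},{"claw":10,"x":0.4,"y":0,"z":0.02,"yaw":0},{"claw":10,"x":0.6,"y":0,"z":0.02,"yaw":0},{"claw":10,"x":0.8,"y":0,"z":0.02,"yaw":0},{"claw":10,"x":1,"y":0,"z":0.02,"yaw":0}]'
```

```text
clock: 21.87
ee_pos: [0.4354, -0.0887, 0.0725]
eef_rot: [3.141, -0.001, -0.056]
ft_force: [-0.0, 0.1, 0.2]
grip_width: 0.23
grasp_force: 50.0
clock: 22.28
ee_pos: [0.4598, -0.09, 0.0728]
eef_rot: [3.141, -0.001, -0.057]
ft_force: [-1.0, -0.1, 2.5]
grip_width: 0.231
grasp_force: 50.0
clock: 22.7
ee_pos: [0.4822, -0.0914, 0.0727]
eef_rot: [3.141, 0.005, -0.056]
ft_force: [-9.6, 0.4, 10.7]
grip_width: 0.233
grasp_force: 50.0
```

```bash
python3 -m handwheel '[{"claw":10,"x":0.2,"y":0,"z":0,"yaw":0},{"claw":10,"x":0.4,"y":0,"z":0,"yaw":0},{"claw":10,"x":0.6,"y":0,"z":0,"yaw":0},{"claw":10,"x":0.8,"y":0,"z":0,"yaw":0},{"claw":10,"x":1,"y":0,"z":0,"yaw":0}]'
python3 -m handwheel '[{"claw":10,"x":0.2,"y":0,"z":0,"yaw":0},{"claw":10,"x":0.4,"y":0,"z":0,"yaw":0},{"claw":10,"x":0.6,"y":0,"z":0,"yaw":0},{"claw":10,"x":0.8,"y":0,"z":0,"yaw":0},{"claw":10,"x":1.1,"y":0,"z":0,"yaw":0}]'
python3 -m handwheel '[{"claw":10,"x":0.05,"y":0,"z":0,"yaw":0},{"claw":10,"x":0.1,"y":0,"z":0,"yaw":0},{"claw":10,"x":0.1,"y":0,"z":0,"yaw":0}]'
python3 - <<'E'
from h import *
snap('scene','s13.png'); print(rec('clip1','scene'));st()
E
```

```text
clock: 23.12
ee_pos: [0.509, -0.0929, 0.073]
eef_rot: [3.141, 0.001, -0.056]
ft_force: [-4.5, 1.0, 8.7]
grip_width: 0.233
grasp_force: 50.0
clock: 23.53
ee_pos: [0.5364, -0.0951, 0.0733]
eef_rot: [3.14, 0.0, -0.057]
ft_force: [-3.4, -1.3, 9.5]
grip_width: 0.228
grasp_force: 50.0
clock: 23.78
ee_pos: [0.5399, -0.0955, 0.0732]
eef_rot: [3.139, -0.002, -0.057]
ft_force: [-1.9, -2.0, 6.2]
grip_width: 0.231
grasp_force: 50.0
[(0.92, array([ 0.6292, -0.1101,  0.0857])), (0.71, array([0.6347, 0.0465, 0.0842])), (0.55, array([ 0.6205, -0.0194,  0.0889]))]
{'clock': np.float64(23.8833), 'ee_pos': array([ 0.5399, -0.0955,  0.0732]), 'eef_rot': array([ 3.1393, -0.002 , -0.0572]), 'ft_force': array([-2.2498, -1.6696,  6.926 ]), 'grip_width': np.float64(0.2289), 'grasp_force': np.float64(50.0096), 'joints': array([-0.2774,  0.1452,  1.5731, -0.0018,  1.4209,  1.3508])}
```

```bash
python3 -m handwheel '[{"claw":10,"x":-0.3,"y":0,"z":0,"yaw":0},{"claw":10,"x":-0.6,"y":0,"z":0,"yaw":0},{"claw":10,"x":-0.9,"y":0,"z":0,"yaw":0},{"claw":10,"x":-1.2,"y":0,"z":0,"yaw":0},{"claw":10,"x":-1.5,"y":0,"z":0,"yaw":0}]'
python3 -m handwheel '[{"claw":10,"x":-0.4,"y":0,"z":0,"yaw":0},{"claw":10,"x":-0.8,"y":0,"z":0,"yaw":0},{"claw":10,"x":-1.2,"y":0,"z":0,"yaw":0},{"claw":10,"x":-1.6,"y":0,"z":0,"yaw":0},{"claw":10,"x":-2,"y":0,"z":0,"yaw":0}]'
python3 -m handwheel '[{"claw":10,"x":-0.5,"y":0,"z":0,"yaw":0},{"claw":10,"x":-1,"y":0,"z":-0.2,"yaw":0},{"claw":10,"x":-1.5,"y":0,"z":-0.8,"yaw":0},{"claw":10,"x":-1.7,"y":0,"z":-1.6,"yaw":0},{"claw":10,"x":-1.7,"y":0,"z":-2.6,"yaw":0}]'
python3 - <<'E'
from h import *
snap('scene','s14.png'); print(rec('clip1','scene'));snap('top','t14.png'); print(rec('clip1','top'),rec('board','top'))
st();rel((.4403,.2945,.13),.275)
E
```

```text
clock: 24.3
ee_pos: [0.5021, -0.0923, 0.0727]
eef_rot: [3.141, -0.003, -0.056]
ft_force: [1.5, -0.5, 4.7]
grip_width: 0.23
grasp_force: 50.0
clock: 24.72
ee_pos: [0.4503, -0.0893, 0.0715]
eef_rot: [-3.142, 0.0, -0.057]
ft_force: [1.4, 0.0, 4.4]
grip_width: 0.227
grasp_force: 50.0
clock: 25.13
ee_pos: [0.4034, -0.0856, 0.1331]
eef_rot: [-3.139, 0.012, -0.057]
ft_force: [0.8, -0.6, -1.2]
grip_width: 0.229
grasp_force: 50.0
[(0.95, array([ 0.6225, -0.099 ,  0.0858])), (0.85, array([ 0.6234, -0.0197,  0.0891])), (0.59, array([0.631 , 0.0469, 0.0879])), (0.54, array([ 0.7804, -0.034 ,  0.1868]))]
[(0.76, array([ 0.6073, -0.0967,  0.0889])), (0.72, array([ 0.6107, -0.0243,  0.0862])), (0.58, array([0.6144, 0.0465, 0.0904]))] [(0.76, array([0.4577, 0.297 , 0.0041]))]
{'clock': np.float64(25.3833), 'ee_pos': array([ 0.407 , -0.0865,  0.1342]), 'eef_rot': array([-3.1404,  0.0051, -0.0566]), 'ft_force': array([ 0.2379, -0.1941, -2.3186]), 'grip_width': np.float64(0.2314), 'grasp_force': np.float64(49.9998), 'joints': array([-0.3456, -0.1883,  1.7753, -0.0003,  1.5597,  1.2818])}
shift [  0.47 -15.29   0.19] yaw -19.0
```

```bash
python3 -m handwheel '[{"claw":10,"x":0,"y":-1.5,"z":0,"yaw":0},{"claw":10,"x":0,"y":-3,"z":0,"yaw":0},{"claw":10,"x":0,"y":-4.5,"z":0,"yaw":0},{"claw":10,"x":0,"y":-6,"z":0,"yaw":0},{"claw":10,"x":0,"y":-7.5,"z":0,"yaw":0}]'
python3 -m handwheel '[{"claw":10,"x":0,"y":-1.5,"z":0,"yaw":0},{"claw":10,"x":0,"y":-3,"z":0,"yaw":-3},{"claw":10,"x":0,"y":-4.5,"z":0,"yaw":-6},{"claw":10,"x":0,"y":-6,"z":0,"yaw":-9},{"claw":10,"x":0,"y":-7.5,"z":0,"yaw":-12}]'
python3 -m handwheel '[{"claw":10,"x":0,"y":0,"z":0,"yaw":0},{"claw":10,"x":0,"y":0,"z":0,"yaw":0},{"claw":10,"x":0,"y":0,"z":0,"yaw":0}]'
python3 - <<'E'
from h import *
snap('scene','s15.png');snap('top');st();rel((.4248,.2887,.0145),.16)
print(rec('board','scene'),rec('board','top'),rec('wedge','scene'))
E
```

```text
clock: 25.8
ee_pos: [0.4175, 0.1015, 0.1339]
eef_rot: [3.14, 0.005, -0.057]
ft_force: [0.6, 0.1, -1.5]
grip_width: 0.23
grasp_force: 50.0
clock: 26.22
ee_pos: [0.4281, 0.2884, 0.1335]
eef_rot: [3.139, 0.006, 0.156]
ft_force: [0.7, -0.7, -1.1]
grip_width: 0.233
grasp_force: 50.0
clock: 26.47
ee_pos: [0.4288, 0.2864, 0.1342]
eef_rot: [3.139, 0.005, 0.153]
ft_force: [0.6, -0.5, -1.1]
grip_width: 0.229
grasp_force: 50.0
{'clock': np.float64(26.5667), 'ee_pos': array([0.4296, 0.2859, 0.1354]), 'eef_rot': array([3.1402, 0.0025, 0.1513]), 'ft_force': array([ 0.7366,  0.8867, -2.542 ]), 'grip_width': np.float64(0.2318), 'grasp_force': np.float64(49.9999), 'joints': array([ 0.4776,  0.0385,  1.5615, -0.0006,  1.5444,  1.8972])}
shift [-0.16 -0.15  4.84] yaw -0.5
[(0.73, array([0.4709, 0.2971, 0.0102]))] [(0.94, array([0.4281, 0.2672, 0.0049]))] [(0.72, array([0.4701, 0.2918, 0.139 ]))]
```

```bash
python3 -m handwheel '[{"claw":10,"x":-0.1,"y":-0.1,"z":1,"yaw":0},{"claw":10,"x":-0.1,"y":-0.1,"z":2,"yaw":0},{"claw":10,"x":-0.1,"y":-0.1,"z":3,"yaw":0},{"claw":10,"x":-0.1,"y":-0.1,"z":3.9,"yaw":0},{"claw":10,"x":-0.1,"y":-0.1,"z":4.4,"yaw":0}]'
python3 -m handwheel '[{"claw":10,"x":0,"y":0,"z":0,"yaw":0},{"claw":10,"x":0,"y":0,"z":0,"yaw":0},{"claw":10,"x":0,"y":0,"z":0.15,"yaw":0},{"claw":10,"x":0,"y":0,"z":0.3,"yaw":0},{"claw":10,"x":0,"y":0,"z":0.3,"yaw":0}]'
python3 -m handwheel '[{"claw":10,"x":0,"y":0,"z":0.06,"yaw":0},{"claw":10,"x":0,"y":0,"z":0.12,"yaw":0},{"claw":10,"x":0,"y":0,"z":0.12,"yaw":0}]'
```

```text
clock: 27.13
ee_pos: [0.4258, 0.2877, 0.0239]
eef_rot: [3.14, 0.004, 0.151]
ft_force: [-0.7, -0.2, -1.8]
grip_width: 0.233
grasp_force: 50.0
clock: 27.55
ee_pos: [0.4277, 0.2895, 0.0197]
eef_rot: [-3.141, -0.001, 0.153]
ft_force: [-0.7, -0.0, -1.8]
grip_width: 0.23
grasp_force: 50.0
clock: 27.8
ee_pos: [0.4272, 0.2895, 0.0162]
eef_rot: [3.141, 0.0, 0.153]
ft_force: [-0.7, -0.9, -1.3]
grip_width: 0.236
grasp_force: 50.0
```

```bash
python3 -m handwheel '[{"claw":10,"x":0,"y":0,"z":0.06,"yaw":0},{"claw":10,"x":0,"y":0,"z":0.08,"yaw":0},{"claw":10,"x":0,"y":0,"z":0.08,"yaw":0}]'
python3 -m handwheel '[{"claw":30,"x":0,"y":0,"z":0,"yaw":0},{"claw":40,"x":0,"y":0,"z":0,"yaw":0},{"claw":46,"x":0,"y":0,"z":0,"yaw":0},{"claw":46,"x":0,"y":0,"z":0,"yaw":0},{"claw":46,"x":0,"y":0,"z":0,"yaw":0}]'
python3 -m handwheel '[{"claw":46,"x":0,"y":0,"z":-1,"yaw":0},{"claw":46,"x":0,"y":0,"z":-2.5,"yaw":0},{"claw":46,"x":0,"y":0,"z":-4,"yaw":0},{"claw":46,"x":0,"y":0,"z":-5.5,"yaw":0},{"claw":46,"x":0,"y":0,"z":-7,"yaw":0}]'
python3 -m handwheel '[{"claw":46,"x":-1,"y":1,"z":0,"yaw":2},{"claw":46,"x":-2,"y":2,"z":0,"yaw":4},{"claw":46,"x":-3,"y":3,"z":0,"yaw":6},{"claw":46,"x":-4,"y":4,"z":0,"yaw":9},{"claw":46,"x":-4,"y":5,"z":0,"yaw":12}]'
python3 - <<'E'
from h import *
a=snap('scene','s16.png');b=snap('top','t16.png');st()
for l in('wedge','clip1','tub'): print(l,rec(l,'scene'))
for l in('wedge','clip1','tub'): print(l,rec(l,'top'))
# yellow tab ends, in jig area
for c,im,(x0,x1,y0,y1) in(('scene',a,(270,395,215,300)),('top',b,(265,375,115,175))):
    h=cv2.cvtColor(im[y0:y1,x0:x1],cv2.COLOR_RGB2HSV); m=cv2.inRange(h,(18,90,60),(35,255,255))
    n,_,s,cc=cv2.connectedComponentsWithStats(cv2.dilate(m,np.ones((2,2))))
    for i in range(1,n):
        if s[i,4]>3: print(c,s[i],ray(c,cc[i,0]+x0,cc[i,1]+y0,.121))
r=lambda i:cv2.resize(i,None,fx=4,fy=4,interpolation=cv2.INTER_CUBIC)
B=a[:,:,::-1];T=b[:,:,::-1]
cv2.imwrite('pics/c12.png',np.hstack([r(B[185:300,270:390]),r(np.vstack([T[115:175,270:350],T[160:215,175:255]]))]))
E
```

```text
clock: 28.05
ee_pos: [0.4276, 0.2896, 0.0155]
eef_rot: [-3.141, -0.0, 0.153]
ft_force: [-1.9, -1.1, 4.1]
grip_width: 0.23
grasp_force: 50.0
clock: 28.47
ee_pos: [0.4273, 0.2894, 0.014]
eef_rot: [3.141, 0.0, 0.153]
ft_force: [-0.0, 1.4, 0.2]
grip_width: 0.485
grasp_force: 0.0
clock: 28.88
ee_pos: [0.4269, 0.2893, 0.1908]
eef_rot: [3.141, 0.0, 0.153]
ft_force: [0.7, 0.3, 0.7]
grip_width: 0.49
grasp_force: 0.0
clock: 29.3
ee_pos: [0.3443, 0.1497, 0.1893]
eef_rot: [-3.141, 0.0, -0.057]
ft_force: [1.3, 1.3, -0.2]
grip_width: 0.491
grasp_force: 0.0
{'clock': np.float64(29.4), 'ee_pos': array([0.3472, 0.1484, 0.1895]), 'eef_rot': array([ 3.1408, -0.002 , -0.0611]), 'ft_force': array([ 0.0027,  0.6477, -0.4376]), 'grip_width': np.float64(0.4891), 'grasp_force': np.float64(0.0), 'joints': array([ 0.2547, -0.3063,  1.7579, -0.0013,  1.6883,  1.8865])}
wedge [(0.97, array([0.4599, 0.2908, 0.0222])), (0.17, array([ 0.7702, -0.0254,  0.1649]))]
clip1 [(0.97, array([ 0.6235, -0.0984,  0.0851])), (0.61, array([ 0.6202, -0.022 ,  0.0892])), (0.6, array([0.6306, 0.0477, 0.0847]))]
tub [(0.88, array([
[... 197 characters left out ...]
979,  0.0889])), (0.62, array([ 0.6682, -0.0244,  0.0416])), (0.57, array([ 0.6076, -0.0239,  0.0891])), (0.57, array([0.6179, 0.0495, 0.0893])), (0.52, array([ 0.4409, -0.3271,  0.0103]))]
tub [(0.84, array([ 0.4413, -0.3265,  0.0088])), (0.83, array([ 0.1952, -0.389 ,  0.002 ])), (0.39, array([ 0.4785, -0.0151,  0.0372]))]
scene [21 24  9  8 44] [ 0.6256 -0.0985  0.121 ]
scene [55 24  9  8 45] [ 0.6274 -0.0254  0.121 ]
scene [90 26  2  2  4] [0.6226 0.0412 0.121 ]
scene [97 27  2  2  4] [0.6256 0.0559 0.121 ]
scene [90 30  9  4 34] [0.6363 0.047  0.121 ]
top [26 25  7  3 21] [0.6131 0.0446 0.121 ]
top [53 27  7  3 19] [ 0.6081 -0.0279  0.121 ]
top [81 29  6  4 20] [ 0.6031 -0.1027  0.121 ]
```

View pics/c12.png

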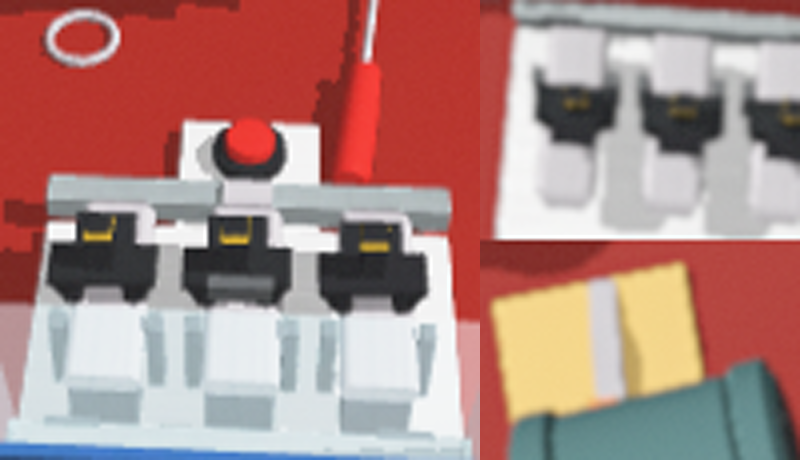

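All three clips stand loose astride their rods, with their yellow tab ends at scene px (294,243), (328,243) and (363,246). The wedge lies on the board.

```bash
python3 -m handwheel '[{"claw":46,"x":1.1,"y":0.9,"z":0,"yaw":0},{"claw":46,"x":2.2,"y":1.8,"z":0,"yaw":0},{"claw":46,"x":3.3,"y":2.7,"z":0,"yaw":0},{"claw":46,"x":4.4,"y":3.6,"z":0,"yaw":0},{"claw":46,"x":5.5,"y":4.5,"z":0,"yaw":0}]'
python3 -m handwheel '[{"claw":46,"x":1.1,"y":0.9,"z":0,"yaw":0},{"claw":46,"x":2.2,"y":1.8,"z":0,"yaw":0},{"claw":46,"x":3.3,"y":2.7,"z":0,"yaw":0},{"claw":46,"x":4.4,"y":3.6,"z":0,"yaw":0},{"claw":46,"x":5.5,"y":4.5,"z":0,"yaw":0}]'
python3 -m handwheel '[{"claw":46,"x":0.2,"y":0.2,"z":0,"yaw":0},{"claw":46,"x":0.2,"y":0.2,"z":0.5,"yaw":0},{"claw":46,"x":0.2,"y":0.2,"z":1,"yaw":0},{"claw":46,"x":0.2,"y":0.2,"z":1.5,"yaw":0},{"claw":46,"x":0.2,"y":0.2,"z":1.5,"yaw":0}]'
python3 - <<'E'
from h import *
st();rel((.6144,-.1006,.093),-.057)
im=snap('top','t17.png'); h=cv2.cvtColor(im[165:260,375:480],cv2.COLOR_RGB2HSV)
m=cv2.inRange(h,(0,0,110),(179,90,255)); n,l,s,cc=cv2.connectedComponentsWithStats(m)
i=1+s[1:,4].argmax(); c=max(cv2.findContours((l==i).astype('u1'),0,2)[0],key=cv2.contourArea)
r=cv2.minAreaRect(c); print(s[i],r); P=cv2.boxPoints(r)+[375,165]
W=[ray('top',*q,.055)[:2] for q in P]; print(np.array(W),np.mean(W,0),[np.linalg.norm(W[k]-W[k-1]) for k in range(4)])
# opening check in scene
E
```

```text
clock: 30.12
ee_pos: [0.4799, 0.0303, 0.1888]
eef_rot: [-3.141, 0.001, -0.055]
ft_force: [-0.3, 0.5, -0.1]
grip_width: 0.49
grasp_force: 0.0
clock: 30.53
ee_pos: [0.611, -0.0898, 0.1882]
eef_rot: [-3.141, 0.001, -0.055]
ft_force: [0.3, 0.5, 1.0]
grip_width: 0.492
grasp_force: 0.0
clock: 30.95
ee_pos: [0.6111, -0.0927, 0.147]
eef_rot: [-3.14, 0.008, -0.055]
ft_force: [-1.1, -0.6, 0.1]
grip_width: 0.491
grasp_force: 0.0
{'clock': np.float64(30.95), 'ee_pos': array([ 0.6111, -0.0927,  0.147 ]), 'eef_rot': array([-3.1399,  0.0078, -0.0547]), 'ft_force': array([-1.0868, -0.583 ,  0.1159]), 'grip_width': np.float64(0.4909), 'grasp_force': np.float64(0.0), 'joints': array([-0.2423,  0.2618,  1.2849,  0.0002,  1.6029,  1.3832])}
shift [0.17 0.31 2.16] yaw 0.1
[  13   15   72   62 3925] ((49.126739501953125, 45.51078796386719), (70.34146881103516, 57.04908752441406), 4.864514350891113)
[[ 0.3654 -0.2119]
 [ 0.525  -0.2271]
 [ 0.5104 -0.4222]
 [ 0.3517 -0.4033]] [ 0.4381 -0.3161] [np.float64(0.19182146270106912), np.float64(0.16025315613340327), np.float64(0.19568858475667913), np.float64(0.15984571216286886)]
```

```bash
python3 -m handwheel '[{"claw":46,"x":0.1,"y":0.3,"z":0,"yaw":0},{"claw":46,"x":0.1,"y":0.3,"z":0.5,"yaw":0},{"claw":46,"x":0.1,"y":0.3,"z":1,"yaw":0},{"claw":46,"x":0.1,"y":0.3,"z":1.6,"yaw":0},{"claw":46,"x":0.1,"y":0.3,"z":2.1,"yaw":0}]'
python3 -m handwheel '[{"claw":46,"x":0,"y":0,"z":0,"yaw":0},{"claw":46,"x":0,"y":0,"z":0,"yaw":0},{"claw":5,"x":0,"y":0,"z":0,"yaw":0},{"claw":5,"x":0,"y":0,"z":0,"yaw":0},{"claw":5,"x":0,"y":0,"z":0,"yaw":0}]' 25
python3 -m handwheel '[{"claw":5,"x":0,"y":0,"z":0,"yaw":0},{"claw":5,"x":0,"y":0,"z":0,"yaw":0},{"claw":5,"x":0,"y":0,"z":0,"yaw":0}]'
```

```text
clock: 31.42
ee_pos: [0.6156, -0.1023, 0.0975]
eef_rot: [-3.141, 0.001, -0.057]
ft_force: [-0.7, -0.9, 0.2]
grip_width: 0.489
grasp_force: 0.0
clock: 31.83
ee_pos: [0.6169, -0.1026, 0.1005]
eef_rot: [3.141, -0.002, -0.057]
ft_force: [0.2, 0.4, -0.4]
grip_width: 0.312
grasp_force: 0.0
clock: 32.08
ee_pos: [0.6165, -0.1025, 0.1]
eef_rot: [3.141, -0.001, -0.056]
ft_force: [0.2, -0.3, 1.8]
grip_width: 0.148
grasp_force: 25.0
```

```bash
python3 -m handwheel '[{"claw":28,"x":0,"y":0,"z":0,"yaw":0},{"claw":28,"x":0,"y":0,"z":0,"yaw":0},{"claw":28,"x":0,"y":0,"z":0.15,"yaw":0},{"claw":28,"x":0,"y":0,"z":0.28,"yaw":0},{"claw":28,"x":0,"y":0,"z":0.28,"yaw":0}]'
python3 -m handwheel '[{"claw":5,"x":0,"y":0,"z":0,"yaw":0},{"claw":5,"x":0,"y":0,"z":0,"yaw":0},{"claw":5,"x":0,"y":0,"z":0,"yaw":0},{"claw":5,"x":0,"y":0,"z":0,"yaw":0},{"claw":5,"x":0,"y":0,"z":0,"yaw":0}]' 35
python3 -m handwheel '[{"claw":5,"x":0,"y":0,"z":-0.5,"yaw":0},{"claw":5,"x":0,"y":0,"z":-1.5,"yaw":0},{"claw":5,"x":0,"y":0,"z":-2.5,"yaw":0},{"claw":5,"x":0,"y":0,"z":-3.5,"yaw":0},{"claw":5,"x":0,"y":0,"z":-4.5,"yaw":0}]'
python3 - <<'E'
from h import *
st();rel((.439+.042,-.322+.040,.2),-.057)
snap('scene','s18.png'); print(rec('clip1','scene'))
E
```

```text
clock: 32.5
ee_pos: [0.6154, -0.1022, 0.0908]
eef_rot: [-3.141, 0.002, -0.057]
ft_force: [0.4, -0.4, -0.4]
grip_width: 0.295
grasp_force: 0.1
clock: 32.92
ee_pos: [0.6163, -0.1024, 0.0924]
eef_rot: [3.142, -0.001, -0.057]
ft_force: [-1.0, -0.5, -0.0]
grip_width: 0.142
grasp_force: 35.0
clock: 33.33
ee_pos: [0.616, -0.1024, 0.2068]
eef_rot: [3.141, -0.001, -0.057]
ft_force: [1.3, -0.3, -0.3]
grip_width: 0.146
grasp_force: 35.0
{'clock': np.float64(33.3333), 'ee_pos': array([ 0.616 , -0.1024,  0.2068]), 'eef_rot': array([ 3.1414, -0.0005, -0.0565]), 'ft_force': array([ 1.2715, -0.346 , -0.2694]), 'grip_width': np.float64(0.1457), 'grasp_force': np.float64(34.9957), 'joints': array([-0.2554,  0.2537,  1.1768, -0.0001,  1.7106,  1.3719])}
shift [-4.98  7.48  0.27] yaw 0.0
[(0.87, array([0.6326, 0.0492, 0.0843])), (0.71, array([ 0.4804, -0.0149,  0.0313])), (0.69, array([ 0.6239, -0.1025,  0.2006])), (0.65, array([ 0.6206, -0.02  ,  0.0896]))]
```

```bash
python3 -m handwheel '[{"claw":5,"x":-0.9,"y":1.3,"z":0,"yaw":0},{"claw":5,"x":-1.8,"y":2.6,"z":0,"yaw":0},{"claw":5,"x":-2.7,"y":3.9,"z":0,"yaw":0},{"claw":5,"x":-3.6,"y":5.2,"z":0,"yaw":0},{"claw":5,"x":-4.5,"y":6.5,"z":0,"yaw":0}]'
python3 -m handwheel '[{"claw":5,"x":-0.3,"y":0.6,"z":0,"yaw":0},{"claw":5,"x":-0.5,"y":1,"z":0,"yaw":0},{"claw":5,"x":-0.5,"y":1,"z":1,"yaw":0},{"claw":5,"x":-0.5,"y":1,"z":2,"yaw":0},{"claw":5,"x":-0.5,"y":1,"z":3,"yaw":0}]'
python3 - <<'E'
from h import *
snap('scene','s19.png'); print(rec('clip1','scene'),rec('tub','scene'))
snap('top');print(rec('tub','top'))
st();rel((.439+.042,-.322+.040,.036),-.057)
E
```

```text
clock: 33.85
ee_pos: [0.4928, -0.2589, 0.2033]
eef_rot: [-3.141, 0.002, -0.056]
ft_force: [0.6, -0.1, -0.4]
grip_width: 0.148
grasp_force: 35.0
clock: 34.27
ee_pos: [0.4809, -0.2823, 0.1285]
eef_rot: [-3.141, -0.001, -0.056]
ft_force: [-0.3, -0.1, -1.1]
grip_width: 0.148
grasp_force: 35.0
[(0.94, array([ 0.6205, -0.0225,  0.0909])), (0.74, array([0.6321, 0.0491, 0.0875])), (0.72, array([ 0.4888, -0.2814,  0.1211])), (0.53, array([ 0.7683, -0.031 ,  0.1576]))] [(0.68, array([ 0.2681, -0.4034,  0.0188])), (0.64, array([0.4765, 0.2905, 0.0081])), (0.58, array([ 0.4404, -0.3224,  0.0098]))]
[(0.81, array([ 0.1921, -0.3871,  0.0037])), (0.52, array([ 0.4751, -0.0104,  0.0344]))]
{'clock': np.float64(34.5167), 'ee_pos': array([ 0.4815, -0.2824,  0.1307]), 'eef_rot': array([ 3.141 , -0.0012, -0.0557]), 'ft_force': array([-0.0059,  0.1001,  0.1116]), 'grip_width': np.float64(0.1431), 'grasp_force': np.float64(34.9956), 'joints': array([-0.6321,  0.1307,  1.4716,  0.0001,  1.538 ,  0.9944])}
shift [-0.03 -0.02  3.79] yaw 0.1
```

```bash
python3 -m handwheel '[{"claw":5,"x":0,"y":0,"z":0.9,"yaw":0},{"claw":5,"x":0,"y":0,"z":1.8,"yaw":0},{"claw":5,"x":0,"y":0,"z":2.6,"yaw":0},{"claw":5,"x":0,"y":0,"z":3.2,"yaw":0},{"claw":5,"x":0,"y":0,"z":3.5,"yaw":0}]'
python3 -m handwheel '[{"claw":5,"x":0,"y":0,"z":0,"yaw":0},{"claw":5,"x":0,"y":0,"z":0,"yaw":0},{"claw":5,"x":0,"y":0,"z":0.1,"yaw":0},{"claw":5,"x":0,"y":0,"z":0.2,"yaw":0},{"claw":5,"x":0,"y":0,"z":0.2,"yaw":0}]'
```

```text
clock: 34.93
ee_pos: [0.4812, -0.2824, 0.0422]
eef_rot: [3.141, -0.0, -0.056]
ft_force: [0.4, 0.7, 0.1]
grip_width: 0.147
grasp_force: 35.0
clock: 35.35
ee_pos: [0.4811, -0.2828, 0.0379]
eef_rot: [3.141, -0.001, -0.056]
ft_force: [0.5, 0.1, -1.7]
grip_width: 0.145
grasp_force: 35.0
```

```bash
python3 -m handwheel '[{"claw":5,"x":0,"y":0,"z":0.1,"yaw":0},{"claw":5,"x":0,"y":0,"z":0.22,"yaw":0},{"claw":5,"x":0,"y":0,"z":0.22,"yaw":0},{"claw":18,"x":0,"y":0,"z":0.22,"yaw":0},{"claw":26,"x":0,"y":0,"z":0.22,"yaw":0}]'
python3 -m handwheel '[{"claw":30,"x":0,"y":0,"z":0,"yaw":0},{"claw":30,"x":0,"y":0,"z":0,"yaw":0},{"claw":30,"x":0,"y":0,"z":-1,"yaw":0},{"claw":30,"x":0,"y":0,"z":-2.2,"yaw":0},{"claw":30,"x":0,"y":0,"z":-3.5,"yaw":0}]'
python3 -m handwheel '[{"claw":46,"x":0,"y":0,"z":-1.5,"yaw":0},{"claw":46,"x":0.5,"y":-1,"z":-2.5,"yaw":0},{"claw":46,"x":1.1,"y":-2,"z":-3.2,"yaw":0},{"claw":46,"x":1.6,"y":-3.2,"z":-3.2,"yaw":0},{"claw":46,"x":2.2,"y":-4.5,"z":-3.2,"yaw":0}]'
python3 - <<'E'
from h import *
snap('scene','s20.png'); print(rec('clip1','scene'),rec('tub','scene'))
snap('top','t20.png');print(rec('clip1','top'),rec('tub','top'))
st();rel((.6177,-.0266,.15),-.057)
E
```

```text
clock: 35.77
ee_pos: [0.4807, -0.2826, 0.0318]
eef_rot: [3.142, 0.0, -0.057]
ft_force: [0.3, -0.2, -0.1]
grip_width: 0.228
grasp_force: 0.0
clock: 36.18
ee_pos: [0.4797, -0.2818, 0.1187]
eef_rot: [-3.14, 0.003, -0.057]
ft_force: [0.7, -0.1, -0.1]
grip_width: 0.319
grasp_force: 0.0
clock: 36.6
ee_pos: [0.5432, -0.1733, 0.2019]
eef_rot: [3.14, -0.004, -0.058]
ft_force: [0.8, -1.2, -0.6]
grip_width: 0.49
grasp_force: 0.0
[(0.89, array([0.6344, 0.0507, 0.087 ])), (0.83, array([ 0.4843, -0.2757,  0.0266])), (0.68, array([ 0.6201, -0.0172,  0.0893]))] [(0.96, array([ 0.4286, -0.3264,  0.0116])), (0.85, array([ 0.2136, -0.4163,  0.0194]))]
[(0.88, array([ 0.6118, -0.022 ,  0.0887])), (0.7, array([ 0.7648, -0.0299,  0.1831])), (0.6, array([ 0.4743, -0.276 ,  0.0278])), (0.51, array([0.6185, 0.0492, 0.0882]))] [(0.91, array([ 0.1957, -0.3878,  0.0027])), (0.57, array([ 0.4314, -0.3395,  0.008 ]))]
{'clock': np.float64(36.9), 'ee_pos': array([ 0.5415, -0.1741,  0.199 ]), 'eef_rot': array([ 3.1411,  0.0008, -0.0573]), 'ft_force': array([-0.4501, -0.4736,  0.5356]), 'grip_width': np.float64(0.492), 'grasp_force': np.float64(0.0), 'joints': array([-0.4102,  0.1309,  1.3357, -0.0008,  1.6755,  1.2178])}
shift [ 2.71 -6.07  1.95] yaw -0.0
```

```bash
python3 -m handwheel '[{"claw":46,"x":0.6,"y":-1.3,"z":0,"yaw":0},{"claw":46,"x":1.2,"y":-2.6,"z":0,"yaw":0},{"claw":46,"x":1.8,"y":-3.9,"z":0,"yaw":0},{"claw":46,"x":2.4,"y":-5.2,"z":0,"yaw":0},{"claw":46,"x":2.7,"y":-6.07,"z":0,"yaw":0}]'
python3 -m handwheel '[{"claw":46,"x":0,"y":0,"z":0,"yaw":0},{"claw":46,"x":0,"y":0,"z":0.8,"yaw":0},{"claw":46,"x":0,"y":0,"z":1.6,"yaw":0},{"claw":46,"x":0,"y":0,"z":2.4,"yaw":0},{"claw":46,"x":0,"y":0,"z":2.4,"yaw":0}]'
python3 - <<'E'
from h import *
st();rel((.6177,-.0266,.0925),-.057)
E
```

```text
clock: 37.32
ee_pos: [0.6188, -0.0247, 0.1987]
eef_rot: [-3.141, 0.0, -0.057]
ft_force: [-0.3, 0.8, -0.4]
grip_width: 0.492
grasp_force: 0.0
clock: 37.73
ee_pos: [0.6147, -0.0275, 0.1339]
eef_rot: [3.141, 0.01, -0.059]
ft_force: [-0.7, 0.1, -0.1]
grip_width: 0.492
grasp_force: 0.0
{'clock': np.float64(37.7333), 'ee_pos': array([ 0.6147, -0.0275,  0.1339]), 'eef_rot': array([ 3.1414,  0.0097, -0.0592]), 'ft_force': array([-0.6838,  0.0517, -0.1414]), 'grip_width': np.float64(0.4916), 'grasp_force': np.float64(0.0), 'joints': array([-0.1363,  0.2625,  1.3104, -0.0009,  1.5784,  1.4937])}
shift [ 0.14 -0.04  1.65] yaw -0.1
```

```bash
python3 -m handwheel '[{"claw":40,"x":0,"y":0,"z":0.6,"yaw":0},{"claw":40,"x":0,"y":0,"z":1.2,"yaw":0},{"claw":40,"x":0,"y":0,"z":1.85,"yaw":0},{"claw":40,"x":0,"y":0,"z":1.85,"yaw":0},{"claw":40,"x":0,"y":0,"z":1.85,"yaw":0}]'
python3 -m handwheel '[{"claw":5,"x":0,"y":0,"z":0,"yaw":0},{"claw":5,"x":0,"y":0,"z":0,"yaw":0},{"claw":5,"x":0,"y":0,"z":0,"yaw":0},{"claw":5,"x":0,"y":0,"z":0,"yaw":0},{"claw":5,"x":0,"y":0,"z":0,"yaw":0}]' 35
python3 -m handwheel '[{"claw":5,"x":0,"y":0,"z":0,"yaw":0},{"claw":5,"x":0,"y":0,"z":0,"yaw":0},{"claw":5,"x":0,"y":0,"z":0,"yaw":0}]'
```

```text
clock: 38.15
ee_pos: [0.6174, -0.027, 0.093]
eef_rot: [3.141, 0.001, -0.058]
ft_force: [-0.5, -0.0, 0.3]
grip_width: 0.429
grasp_force: 0.0
clock: 38.57
ee_pos: [0.6185, -0.0258, 0.0941]
eef_rot: [3.141, -0.002, -0.056]
ft_force: [-0.5, -0.6, 2.0]
grip_width: 0.146
grasp_force: 35.0
clock: 38.82
ee_pos: [0.6185, -0.0257, 0.094]
eef_rot: [3.141, -0.002, -0.056]
ft_force: [-0.4, 0.1, 4.5]
grip_width: 0.149
grasp_force: 35.0
```

```bash
python3 -m handwheel '[{"claw":5,"x":0,"y":0,"z":-0.5,"yaw":0},{"claw":5,"x":0,"y":0,"z":-1.5,"yaw":0},{"claw":5,"x":0,"y":0,"z":-2.5,"yaw":0},{"claw":5,"x":0,"y":0,"z":-3.5,"yaw":0},{"claw":5,"x":0,"y":0,"z":-4.5,"yaw":0}]'
python3 -m handwheel '[{"claw":5,"x":-0.4,"y":1.3,"z":0,"yaw":0},{"claw":5,"x":-0.9,"y":2.6,"z":0,"yaw":0},{"claw":5,"x":-1.4,"y":3.9,"z":0,"yaw":0},{"claw":5,"x":-1.9,"y":5.2,"z":0,"yaw":0},{"claw":5,"x":-2.4,"y":6.5,"z":0,"yaw":0}]'
python3 -m handwheel '[{"claw":5,"x":-0.5,"y":1.4,"z":0,"yaw":0},{"claw":5,"x":-1,"y":2.8,"z":0,"yaw":0},{"claw":5,"x":-1.5,"y":4.2,"z":0,"yaw":0},{"claw":5,"x":-2,"y":5.6,"z":0,"yaw":0},{"claw":5,"x":-2.5,"y":7.1,"z":0,"yaw":0}]'
python3 -m handwheel '[{"claw":5,"x":0,"y":0.1,"z":0,"yaw":0},{"claw":5,"x":0,"y":0.1,"z":0.8,"yaw":0},{"claw":5,"x":0,"y":0.1,"z":1.6,"yaw":0},{"claw":5,"x":0,"y":0.1,"z":2.5,"yaw":0},{"claw":5,"x":0,"y":0.1,"z":2.5,"yaw":0}]'
python3 - <<'E'
from h import *
snap('scene','s21.png'); print(rec('clip1','scene'),rec('tub','scene'))
st();rel((.4765,-.3605,.034),-.057)
E
```

```text
clock: 39.23
ee_pos: [0.6174, -0.0254, 0.2064]
eef_rot: [-3.141, 0.001, -0.056]
ft_force: [0.6, -0.1, -0.7]
grip_width: 0.148
grasp_force: 35.0
clock: 39.65
ee_pos: [0.5479, -0.1854, 0.2055]
eef_rot: [-3.141, 0.001, -0.056]
ft_force: [1.0, 0.2, -0.7]
grip_width: 0.147
grasp_force: 35.0
clock: 40.07
ee_pos: [0.4754, -0.359, 0.2056]
eef_rot: [-3.141, 0.0, -0.056]
ft_force: [0.8, -0.6, 0.0]
grip_width: 0.148
grasp_force: 35.0
clock: 40.48
ee_pos: [0.4739, -0.3582, 0.1373]
eef_rot: [-3.135, 0.008, -0.057]
ft_force: [-0.9, 1.6, -1.0]
grip_width: 0.145
grasp_force: 35.0
[(0.89, array([0.6339, 0.0474, 0.0883])), (0.78, array([ 0.4817, -0.351 ,  0.1315])), (0.7, array([ 0.4828, -0.2764,  0.0252]))] [(0.91, array([ 0.4335, -0.3212,  0.0115]))]
{'clock': np.float64(40.6333), 'ee_pos': array([ 0.4767, -0.3605,  0.1438]), 'eef_rot': array([ 3.1414, -0.0004, -0.0561]), 'ft_force': array([-0.5472, -0.9479, -0.4687]), 'grip_width': np.float64(0.1487), 'grasp_force': np.float64(34.9928), 'joints': array([-0.7424,  0.2116,  1.3521,  0.0001,  1.5775,  0.8845])}
shift [-0.01  0.    4.39] yaw 0.1
```

```bash
python3 -m handwheel '[{"claw":5,"x":0,"y":0,"z":0.9,"yaw":0},{"claw":5,"x":0,"y":0,"z":1.8,"yaw":0},{"claw":5,"x":0,"y":0,"z":2.7,"yaw":0},{"claw":5,"x":0,"y":0,"z":3.5,"yaw":0},{"claw":5,"x":0,"y":0,"z":4,"yaw":0}]'
python3 -m handwheel '[{"claw":5,"x":0,"y":0,"z":0,"yaw":0},{"claw":5,"x":0,"y":0,"z":0,"yaw":0},{"claw":5,"x":0,"y":0,"z":0.15,"yaw":0},{"claw":5,"x":0,"y":0,"z":0.3,"yaw":0},{"claw":5,"x":0,"y":0,"z":0.3,"yaw":0}]'
python3 -m handwheel '[{"claw":5,"x":0,"y":0,"z":0.08,"yaw":0},{"claw":5,"x":0,"y":0,"z":0.08,"yaw":0},{"claw":18,"x":0,"y":0,"z":0.08,"yaw":0},{"claw":26,"x":0,"y":0,"z":0.08,"yaw":0},{"claw":28,"x":0,"y":0,"z":0.08,"yaw":0}]'
python3 -m handwheel '[{"claw":28,"x":0,"y":0,"z":0,"yaw":0},{"claw":28,"x":0,"y":0,"z":-0.8,"yaw":0},{"claw":28,"x":0,"y":0,"z":-2,"yaw":0},{"claw":28,"x":0,"y":0,"z":-3.5,"yaw":0},{"claw":28,"x":0,"y":0,"z":-5,"yaw":0}]'
python3 -m handwheel '[{"claw":46,"x":0,"y":0,"z":-1.4,"yaw":0},{"claw":46,"x":0.6,"y":-1.4,"z":-1.8,"yaw":0},{"claw":46,"x":1.2,"y":-2.8,"z":-1.8,"yaw":0},{"claw":46,"x":1.8,"y":-4.2,"z":-1.8,"yaw":0},{"claw":46,"x":2.4,"y":-5.6,"z":-1.8,"yaw":0}]'
python3 - <<'E'
from h import *
snap('scene','s22.png'); print(rec('clip1','scene'),rec('tub','scene'))
snap('top','t22.png');print(rec('clip1','top'),rec('tub','top'),rec('wedge','top'))
st();rel((.6235,.0458,.2),-.057)
E
```

```text
clock: 41.05
ee_pos: [0.4767, -0.3606, 0.0429]
eef_rot: [3.141, -0.0, -0.056]
ft_force: [0.3, 0.1, -0.6]
grip_width: 0.146
grasp_force: 35.0
clock: 41.47
ee_pos: [0.4767, -0.3609, 0.0362]
eef_rot: [3.141, -0.001, -0.057]
ft_force: [-0.4, 0.2, -0.1]
grip_width: 0.144
grasp_force: 35.0
clock: 41.88
ee_pos: [0.4765, -0.3608, 0.0338]
eef_rot: [3.141, -0.0, -0.057]
ft_force: [0.0, -0.6, 0.5]
grip_width: 0.284
grasp_force: 0.0
clock: 42.3
ee_pos: [0.4757, -0.3601, 0.1589]
eef_rot: [-3.14, 0.002, -0.057]
ft_force: [0.3, -0.2, -0.5]
grip_width: 0.299
grasp_force: 0.0
clock: 42.72
ee_pos: [0.5448, -0.2232, 0.2044]
eef_rot: [3.141, -0.002, -0.058]
ft_force: [-0.2, 0.3, -1.3]
grip_width: 0.488
grasp_force: 0.0
[(0.7, array([0.6489, 0.2621, 0.0077])), (0.69, array([ 0.477 , -0.3525,  0.0328])), (0.63, array([ 0.4844, -0.2733,  0.0257])), (0.6, array([0.6334, 0.0482, 0.0854]))] [(0.76, array([ 0.2421, -0.3992,  0.018 ])), (0.59, array([ 0.4233, -0.3235,  0.0153]))]
[(0.67, array([ 0.4658, -0.3571,  0.0267])), (0.66, array([0.6193, 0.0483, 0.0896])), (0.45, array([ 0.7661, -0.0324,  0.1889]))] [(0.83, array([ 0.4199, -0.3457,  0.0069])), (0.55, array([ 0.1961, -0.3916,  0.0023]))] [(0.89, array([0.4431, 0.2899, 0.0387]))]
{'clock': np.float64(43.0667), 'ee_pos': array([ 0.5436, -0.2254,  0.2034]), 'eef_rot': array([ 3.1411,  0.0003, -0.0581]), 'ft_force': array([-0.402 , -0.0691, -0.4812]), 'grip_width': np.float64(0.4896), 'grasp_force': np.float64(0.0), 'joints': array([-0.4891,  0.1737,  1.2784, -0.0005,  1.6896,  1.1398])}
shift [  2.56 -11.02   0.13] yaw -0.1
```

```bash
python3 -m handwheel '[{"claw":46,"x":0.3,"y":-1.4,"z":0,"yaw":0},{"claw":46,"x":0.7,"y":-2.8,"z":0,"yaw":0},{"claw":46,"x":1,"y":-4.2,"z":0,"yaw":0},{"claw":46,"x":1.3,"y":-5.6,"z":0,"yaw":0},{"claw":46,"x":1.6,"y":-7,"z":0,"yaw":0}]'
python3 -m handwheel '[{"claw":46,"x":0.3,"y":-1.4,"z":0,"yaw":0},{"claw":46,"x":0.6,"y":-2.8,"z":0,"yaw":0},{"claw":46,"x":0.96,"y":-4.05,"z":0,"yaw":0},{"claw":46,"x":0.96,"y":-4.05,"z":0,"yaw":0},{"claw":46,"x":0.96,"y":-4.05,"z":0.8,"yaw":0}]'
python3 -m handwheel '[{"claw":40,"x":0,"y":0,"z":0.8,"yaw":0},{"claw":40,"x":0,"y":0,"z":1.6,"yaw":0},{"claw":40,"x":0,"y":0,"z":1.6,"yaw":0},{"claw":40,"x":0,"y":0,"z":1.6,"yaw":0}]'
python3 - <<'E'
from h import *
st();rel((.6235,.0458,.0925),-.057)
E
```

```text
clock: 43.48
ee_pos: [0.594, -0.0521, 0.2035]
eef_rot: [3.141, -0.0, -0.06]
ft_force: [0.1, -0.1, -0.9]
grip_width: 0.488
grasp_force: 0.0
clock: 43.9
ee_pos: [0.6264, 0.0481, 0.1878]
eef_rot: [3.141, -0.009, -0.055]
ft_force: [0.4, -0.1, 0.5]
grip_width: 0.487
grasp_force: 0.0
clock: 44.23
ee_pos: [0.6227, 0.0462, 0.142]
eef_rot: [3.141, 0.004, -0.059]
ft_force: [0.0, 0.4, 0.3]
grip_width: 0.429
grasp_force: 0.0
{'clock': np.float64(44.2333), 'ee_pos': array([0.6227, 0.0462, 0.142 ]), 'eef_rot': array([ 3.141 ,  0.0035, -0.0587]), 'ft_force': array([0.0225, 0.373 , 0.2702]), 'grip_width': np.float64(0.4289), 'grasp_force': np.float64(0.0), 'joints': array([-0.0164,  0.2744,  1.2793, -0.0004,  1.5915,  1.6131])}
shift [0.04 0.01 1.98] yaw -0.1
```

```bash
python3 -m handwheel '[{"claw":40,"x":0,"y":0,"z":0.6,"yaw":0},{"claw":40,"x":0,"y":0,"z":1.2,"yaw":0},{"claw":40,"x":0,"y":0,"z":2,"yaw":0},{"claw":40,"x":0,"y":0,"z":2,"yaw":0},{"claw":40,"x":0,"y":0,"z":2,"yaw":0}]'
python3 -m handwheel '[{"claw":5,"x":0,"y":0,"z":0,"yaw":0},{"claw":5,"x":0,"y":0,"z":0,"yaw":0},{"claw":5,"x":0,"y":0,"z":0,"yaw":0},{"claw":5,"x":0,"y":0,"z":0,"yaw":0},{"claw":5,"x":0,"y":0,"z":0,"yaw":0}]' 35
python3 -m handwheel '[{"claw":5,"x":0,"y":0,"z":0,"yaw":0},{"claw":5,"x":0,"y":0,"z":0,"yaw":0},{"claw":5,"x":0,"y":0,"z":0,"yaw":0}]'
```

```text
clock: 44.65
ee_pos: [0.6237, 0.0471, 0.094]
eef_rot: [3.141, 0.0, -0.058]
ft_force: [0.6, -0.7, 0.9]
grip_width: 0.423
grasp_force: 0.0
clock: 45.07
ee_pos: [0.6243, 0.0479, 0.0948]
eef_rot: [3.142, -0.002, -0.056]
ft_force: [-0.1, -0.1, 3.6]
grip_width: 0.148
grasp_force: 35.0
clock: 45.32
ee_pos: [0.6243, 0.048, 0.0947]
eef_rot: [-3.142, -0.002, -0.056]
ft_force: [-0.5, 0.3, 5.3]
grip_width: 0.144
grasp_force: 35.0
```

```bash
python3 -m handwheel '[{"claw":5,"x":0,"y":0,"z":-0.5,"yaw":0},{"claw":5,"x":0,"y":0,"z":-1.5,"yaw":0},{"claw":5,"x":0,"y":0,"z":-2.5,"yaw":0},{"claw":5,"x":0,"y":0,"z":-3.5,"yaw":0},{"claw":5,"x":0,"y":0,"z":-4.5,"yaw":0}]'
python3 -m handwheel '[{"claw":5,"x":-0.6,"y":1.2,"z":0,"yaw":0},{"claw":5,"x":-1.2,"y":2.4,"z":0,"yaw":0},{"claw":5,"x":-1.9,"y":3.7,"z":0,"yaw":0},{"claw":5,"x":-2.5,"y":5,"z":0,"yaw":0},{"claw":5,"x":-3.2,"y":6.3,"z":0,"yaw":0}]'
python3 -m handwheel '[{"claw":5,"x":-0.6,"y":1.2,"z":0,"yaw":0},{"claw":5,"x":-1.2,"y":2.4,"z":0,"yaw":0},{"claw":5,"x":-1.9,"y":3.7,"z":0,"yaw":0},{"claw":5,"x":-2.5,"y":5,"z":0,"yaw":0},{"claw":5,"x":-3.2,"y":6.3,"z":0,"yaw":0}]'
python3 -m handwheel '[{"claw":5,"x":-0.7,"y":1.25,"z":0,"yaw":0},{"claw":5,"x":-1.3,"y":2.5,"z":0,"yaw":0},{"claw":5,"x":-1.3,"y":2.5,"z":0.5,"yaw":0},{"claw":5,"x":-1.3,"y":2.5,"z":0.5,"yaw":0}]'
python3 - <<'E'
from h import *
snap('scene','s23.png'); print(rec('clip1','scene'),rec('tub','scene'))
snap('top');print(rec('tub','top'))
st();rel((.410,-.3178,.034),-.057)
E
```

```text
clock: 45.73
ee_pos: [0.623, 0.048, 0.2066]
eef_rot: [3.141, 0.002, -0.057]
ft_force: [0.4, 0.4, -1.3]
grip_width: 0.145
grasp_force: 35.0
clock: 46.15
ee_pos: [0.5336, -0.1058, 0.2057]
eef_rot: [-3.142, 0.001, -0.056]
ft_force: [1.1, -0.0, -0.8]
grip_width: 0.15
grasp_force: 35.0
clock: 46.57
ee_pos: [0.4448, -0.2585, 0.2058]
eef_rot: [-3.141, 0.001, -0.056]
ft_force: [0.3, -0.8, -0.9]
grip_width: 0.147
grasp_force: 35.0
clock: 46.9
ee_pos: [0.4083, -0.3184, 0.191]
eef_rot: [-3.138, 0.003, -0.06]
ft_force: [-1.0, 0.5, -1.2]
grip_width: 0.145
grasp_force: 35.0
[(0.69, array([ 0.4828, -0.2773,  0.0253])), (0.57, array([ 0.4198, -0.3157,  0.1823])), (0.47, array([ 0.4763, -0.3492,  0.0279]))] [(0.92, array([ 0.4218, -0.3248,  0.0171])), (0.58, array([ 0.2049, -0.3767,  0.0223]))]
[(0.92, array([ 0.1883, -0.3916,  0.0019])), (0.67, array([ 0.4113, -0.3098,  0.0088]))]
{'clock': np.float64(47.15), 'ee_pos': array([ 0.4109, -0.317 ,  0.1939]), 'eef_rot': array([ 3.1415, -0.0005, -0.0544]), 'ft_force': array([ 0.1387,  0.1155, -0.9589]), 'grip_width': np.float64(0.1451), 'grasp_force': np.float64(34.9777), 'joints': array([-0.7665,  0.0203,  1.4636,  0.0003,  1.6572,  0.8587])}
shift [-0.04  0.03  6.4 ] yaw 0.2
```

```bash
python3 -m handwheel '[{"claw":5,"x":0,"y":0,"z":1,"yaw":0},{"claw":5,"x":0,"y":0,"z":2.2,"yaw":0},{"claw":5,"x":0,"y":0,"z":3.4,"yaw":0},{"claw":5,"x":0,"y":0,"z":4.5,"yaw":0},{"claw":5,"x":0,"y":0,"z":5.3,"yaw":0}]'
python3 -m handwheel '[{"claw":5,"x":0,"y":0,"z":0.3,"yaw":0},{"claw":5,"x":0,"y":0,"z":0.6,"yaw":0},{"claw":5,"x":0,"y":0,"z":0.8,"yaw":0},{"claw":5,"x":0,"y":0,"z":0.95,"yaw":0},{"claw":5,"x":0,"y":0,"z":1,"yaw":0}]'
python3 -m handwheel '[{"claw":5,"x":0,"y":0,"z":0,"yaw":0},{"claw":5,"x":0,"y":0,"z":0.05,"yaw":0},{"claw":5,"x":0,"y":0,"z":0.1,"yaw":0},{"claw":5,"x":0,"y":0,"z":0.1,"yaw":0}]'
```

```text
clock: 47.57
ee_pos: [0.4101, -0.3162, 0.0588]
eef_rot: [-3.14, 0.002, -0.054]
ft_force: [-0.4, 0.0, -1.8]
grip_width: 0.147
grasp_force: 35.0
clock: 47.98
ee_pos: [0.4108, -0.3185, 0.0367]
eef_rot: [3.14, -0.001, -0.056]
ft_force: [0.5, -0.6, -0.3]
grip_width: 0.145
grasp_force: 35.0
clock: 48.32
ee_pos: [0.4105, -0.3185, 0.034]
eef_rot: [3.141, -0.001, -0.057]
ft_force: [0.1, -0.4, 0.3]
grip_width: 0.15
grasp_force: 35.0
```

Release, rise, and back off to a clear pose for the final check.

```bash
python3 -m handwheel '[{"claw":18,"x":0,"y":0,"z":0,"yaw":0},{"claw":26,"x":0,"y":0,"z":0,"yaw":0},{"claw":28,"x":0,"y":0,"z":0,"yaw":0},{"claw":28,"x":0,"y":0,"z":0,"yaw":0},{"claw":28,"x":0,"y":0,"z":-0.5,"yaw":0}]'
python3 -m handwheel '[{"claw":28,"x":0,"y":0,"z":-1,"yaw":0},{"claw":28,"x":0,"y":0,"z":-2.5,"yaw":0},{"claw":28,"x":0,"y":0,"z":-4,"yaw":0},{"claw":28,"x":0,"y":0,"z":-5.5,"yaw":0},{"claw":28,"x":0,"y":0,"z":-7,"yaw":0}]'
python3 -m handwheel '[{"claw":28,"x":-0.5,"y":-1.3,"z":0,"yaw":0},{"claw":28,"x":-1,"y":-2.6,"z":0,"yaw":0},{"claw":28,"x":-1.5,"y":-3.9,"z":0,"yaw":0},{"claw":28,"x":-2,"y":-5.2,"z":0,"yaw":0},{"claw":28,"x":-2.5,"y":-6.5,"z":0,"yaw":0}]'
python3 -m handwheel '[{"claw":28,"x":0,"y":0,"z":0,"yaw":0},{"claw":28,"x":0,"y":0,"z":0,"yaw":0},{"claw":28,"x":0,"y":0,"z":0,"yaw":0},{"claw":28,"x":0,"y":0,"z":0,"yaw":0}]'
python3 - <<'E'
from h import *
a0=cv2.imread('pics/scene0.png')[:,:,::-1]
for c in('scene','top'):
    snap(c,c+'9.png')
    for l in('clip1','tub','wedge','board','lid_front','screwdriver','ring1'): print(c,l,[(q,np.round(v,3)) for q,v in rec(l,c)])
st()
a=cv2.imread('pics/scene9.png')[:,:,::-1]; d=np.abs(a.astype(int)-a0).max(2)>60
n,_,s,cc=cv2.connectedComponentsWithStats(d.astype('u1'))
print([list(map(int,x)) for x in s[1:] if x[4]>12])
E
```

```text
clock: 48.73
ee_pos: [0.4085, -0.3167, 0.0436]
eef_rot: [-3.138, 0.004, -0.057]
ft_force: [-0.4, -0.3, 0.8]
grip_width: 0.295
grasp_force: 0.0
clock: 49.15
ee_pos: [0.4098, -0.3178, 0.2228]
eef_rot: [3.141, -0.0, -0.057]
ft_force: [0.8, -0.8, 0.5]
grip_width: 0.298
grasp_force: 0.0
clock: 49.57
ee_pos: [0.3561, -0.151, 0.221]
eef_rot: [3.142, -0.0, -0.057]
ft_force: [0.3, 1.4, 0.4]
grip_width: 0.298
grasp_force: 0.0
clock: 49.9
ee_pos: [0.3571, -0.1531, 0.2209]
eef_rot: [3.141, 0.0, -0.057]
ft_force: [-0.1, 0.6, -0.4]
grip_width: 0.299
grasp_force: 0.0
scene clip1 [(0.9, array([ 0.42 , -0.314,  0.026])), (0.74, array([ 0.484, -0.274,  0.024])), (0.57, array([ 0.479, -0.348,  0.029]))]
scene tub [(0.78, array([ 0.184, -0.389,  0.017])), (0.72, array([ 0.433, -0.322,  0.02 ])), (0.53, array([ 0.762, -0.03 ,  0.14 ]))]
scene wedge [(0.86, array([0.458, 0.292, 0.022]))]
scene board [(0.96, array([0.475, 0.29 , 0.01 ])), (0.35, array([ 0.485, -0.277,  0.021])), (0.17, array([ 0.766, -0.027,  0.141]))]
scene lid_front [(0.96, array([ 0.784, -0.03 ,  0.184])), (0.43, array([ 0.654, -0.278, 
[... 1383 characters left out ...]
5, 138, 8, 11, 27], [198, 142, 23, 10, 103], [274, 142, 7, 7, 16], [325, 142, 17, 4, 37], [311, 147, 8, 6, 13], [143, 148, 8, 7, 20], [288, 151, 7, 5, 14], [320, 150, 6, 7, 15], [254, 152, 8, 4, 14], [88, 172, 26, 16, 230], [135, 173, 6, 7, 16], [155, 175, 7, 7, 14], [142, 179, 11, 12, 32], [161, 181, 11, 8, 22], [169, 185, 13, 7, 21], [435, 186, 10, 10, 39], [184, 194, 56, 33, 920], [443, 207, 35, 46, 544], [187, 213, 212, 124, 8661], [308, 231, 18, 10, 73], [244, 236, 7, 16, 25], [340, 237, 16, 14, 64], [290, 241, 18, 19, 298], [257, 243, 11, 7, 22], [324, 243, 17, 19, 197], [357, 245, 21, 24, 350], [351, 255, 4, 10, 35], [322, 257, 15, 3, 33], [235, 258, 9, 8, 18], [186, 324, 26, 8, 122]]
```

```bash
python3 -c "
from bench import env
print(env.sign_off())"
```

```text
the job is handed in; nothing more can be done
None
```

The job is handed in (no verdict came back), and the last camera check showed the lid open, all three clips wedged off and in the upright cream tub, the wedge flat on the yellow board, and the screwdriver and rings where they started.

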